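Weigh out a batch of brass balls into a folded tray

TASK

Raise the three flaps of the cardboard tray on the spring scale until they all stand upright. Then tip the troughs of brass balls into the tray, one trough after another, until the weight drops the scale's platform onto its stop; once it is down, tip no further trough. Put each trough back upright on the paper, leave no ball lying about on the bench, and do not knock the finished door knobs away.

Things in the scene. Friction and masses are not known exactly. Their poses are not given: they have to be found in the camera images.
- tray_floor (a point): centre of the tray floor's top, 120 x 120 mm, 60 mm above the bench when up. z up, x from the fixed wall (robot side) to the far flap, y to the left flap. Flaps hinge at x=+60, y=+60, y=-60 mm; the fixed wall is at x=-62. Erected, all walls are 65 mm high, top open. Spring frame behind at x=-90 mm: 106 mm wide, 151 mm above the bench. The scale is bolted down.
- pan (a joint): sinking of the scale platform and its tray, m: 0 = up, 0.020 = on the hard stop. The springs are preloaded: five balls do not sink it, six or more put it firmly on the stop. It may dip some mm for a moment when a ball drops in.
- flap_far (a joint): hinge angle of the far (+x of the tray, away from the robot) flap of the cardboard tray on the scale: 0 = flat outwards, level with the tray floor; 1.57 = upright; hinge stop at 1.62. Starts at 0.5 to 0.9. The crease is stiff (0.12 N m, some 2 N at the free edge): the flap stays where it is left.
- flap_far_edge (a point): middle of the free edge of the far (+x of the tray, away from the robot) flap, half-way through its 4 mm thickness. The flap is 65 mm from hinge to free edge and 114 mm wide. x points from hinge to free edge, y along the hinge, z to its inner face: the hinge lies 65 mm back along x and 2 mm up z. It can be pushed up by its free edge from outside.
- flap_left (a joint): hinge angle of the left (+y of the tray) flap of the cardboard tray on the scale: 0 = flat outwards, level with the tray floor; 1.57 = upright; hinge stop at 1.62. Starts at 0.5 to 0.9. The crease is stiff (0.12 N m, some 2 N at the free edge): the flap stays where it is left.
- flap_left_edge (a point): middle of the free edge of the left (+y of the tray) flap, half-way through its 4 mm thickness. The flap is 65 mm from hinge to free edge and 114 mm wide. x points from hinge to free edge, y along the hinge, z to its inner face: the hinge lies 65 mm back along x and 2 mm up z. It can be pushed up by its free edge from outside.
- flap_right (a joint): hinge angle of the right (-y of the tray) flap of the cardboard tray on the scale: 0 = flat outwards, level with the tray floor; 1.57 = upright; hinge stop at 1.62. Starts at 0.5 to 0.9. The crease is stiff (0.12 N m, some 2 N at the free edge): the flap stays where it is left.
- flap_right_edge (a point): middle of the free edge of the right (-y of the tray) flap, half-way through its 4 mm thickness. The flap is 65 mm from hinge to free edge and 114 mm wide. x points from hinge to free edge, y along the hinge, z to its inner face: the hinge lies 65 mm back along x and 2 mm up z. It can be pushed up by its free edge from outside.
- trough_a_c (a point): centre of a loose aluminium trough 136 (x) x 48 (y) x 40 mm high, up to 0.21 kg empty; point 20 mm above its underside. End wall at +x, open pouring end at -x, facing the robot at the start. Side walls 3 mm, inside width 42; over its last 30 mm the floor ramps up 20 degrees to a lip 7 mm below the point. Holds 1-3 balls, which roll out tipped 30-55 degrees. Grip across the side walls.
- trough_b_c (a point): centre of a loose aluminium trough 136 (x) x 48 (y) x 40 mm high, up to 0.21 kg empty; point 20 mm above its underside. End wall at +x, open pouring end at -x, facing the robot at the start. Side walls 3 mm, inside width 42; over its last 30 mm the floor ramps up 20 degrees to a lip 7 mm below the point. Holds 1-3 balls, which roll out tipped 30-55 degrees. Grip across the side walls.
- trough_c_c (a point): centre of a loose aluminium trough 136 (x) x 48 (y) x 40 mm high, up to 0.21 kg empty; point 20 mm above its underside. End wall at +x, open pouring end at -x, facing the robot at the start. Side walls 3 mm, inside width 42; over its last 30 mm the floor ramps up 20 degrees to a lip 7 mm below the point. Holds 1-3 balls, which roll out tipped 30-55 degrees. Grip across the side walls.
- ball_a1: brass ball, 32 mm diameter, about 0.085 kg, the origin is its centre; starts in trough_a (None if this ball is absent in this run).
- ball_a2: brass ball, 32 mm diameter, about 0.085 kg, the origin is its centre; starts in trough_a (None if this ball is absent in this run).
- ball_a3: brass ball, 32 mm diameter, about 0.085 kg, the origin is its centre; starts in trough_a (None if this ball is absent in this run).
- ball_b1: brass ball, 32 mm diameter, about 0.085 kg, the origin is its centre; starts in trough_b (None if this ball is absent in this run).
- ball_b2: brass ball, 32 mm diameter, about 0.085 kg, the origin is its centre; starts in trough_b (None if this ball is absent in this run).
- ball_b3: brass ball, 32 mm diameter, about 0.085 kg, the origin is its centre; starts in trough_b (None if this ball is absent in this run).
- ball_c1: brass ball, 32 mm diameter, about 0.085 kg, the origin is its centre; starts in trough_c (None if this ball is absent in this run).
- ball_c2: brass ball, 32 mm diameter, about 0.085 kg, the origin is its centre; starts in trough_c (None if this ball is absent in this run).
- ball_c3: brass ball, 32 mm diameter, about 0.085 kg, the origin is its centre; starts in trough_c (None if this ball is absent in this run).
- sheet: sheet of plain paper fixed to the bench, 400 (x) x 440 (y) x 2 mm, on which the troughs stand; origin at its centre, on the bench; its axes are the world's.
- knob_1: finished bronze door knob, standing on its 56 x 56 mm base plate, 68 mm high, egg-shaped grip 40 mm wide; origin at the centre of its underside; a bystander.
- knob_2: finished bronze door knob, standing on its 56 x 56 mm base plate, 68 mm high, egg-shaped grip 40 mm wide; origin at the centre of its underside; a bystander.
- knob_3: finished bronze door knob, standing on its 56 x 56 mm base plate, 68 mm high, egg-shaped grip 40 mm wide; origin at the centre of its underside; a bystander.
There are look-alikes about, which are no part of the job. What is shaped like the part that bears trough_b_c but turquoise is not meant.

How it is judged (in metres and radians):
On the way, in this order (a step that is already met when the one before it is completed fails the run):
1. all three flaps stand upright (value of joint each of flap_far, flap_left, flap_right above 1.38 rad), for 0.2 s.
2. balls poured into the tray hold the platform down on its stop, the flaps still up (all of step 1 and value of joint pan above 0.018 m and ((x of ball_a1 in the frame of tray_floor between -0.066 and 0.066 m and y of ball_a1 in the frame of tray_floor between -0.066 and 0.066 m and z of ball_a1 in the frame of tray_floor between 0.005 and 0.06 m) or (x of ball_a2 in the frame of tray_floor between -0.066 and 0.066 m and y of ball_a2 in the frame of tray_floor between -0.066 and 0.066 m and z of ball_a2 in the frame of tray_floor between 0.005 and 0.06 m) or (x of ball_a3 in the frame of tray_floor between -0.066 and 0.066 m and y of ball_a3 in the frame of tray_floor between -0.066 and 0.066 m and z of ball_a3 in the frame of tray_floor between 0.005 and 0.06 m) or (x of ball_b1 in the frame of tray_floor between -0.066 and 0.066 m and y of ball_b1 in the frame of tray_floor between -0.066 and 0.066 m and z of ball_b1 in the frame of tray_floor between 0.005 and 0.06 m) or (x of ball_b2 in the frame of tray_floor between -0.066 and 0.066 m and y of ball_b2 in the frame of tray_floor between -0.066 and 0.066 m and z of ball_b2 in the frame of tray_floor between 0.005 and 0.06 m) or (x of ball_b3 in the frame of tray_floor between -0.066 and 0.066 m and y of ball_b3 in the frame of tray_floor between -0.066 and 0.066 m and z of ball_b3 in the frame of tray_floor between 0.005 and 0.06 m) or (x of ball_c1 in the frame of tray_floor between -0.066 and 0.066 m and y of ball_c1 in the frame of tray_floor between -0.066 and 0.066 m and z of ball_c1 in the frame of tray_floor between 0.005 and 0.06 m) or (x of ball_c2 in the frame of tray_floor between -0.066 and 0.066 m and y of ball_c2 in the frame of tray_floor between -0.066 and 0.066 m and z of ball_c2 in the frame of tray_floor between 0.005 and 0.06 m) or (x of ball_c3 in the frame of tray_floor between -0.066 and 0.066 m and y of ball_c3 in the frame of tray_floor between -0.066 and 0.066 m and z of ball_c3 in the frame of tray_floor between 0.005 and 0.06 m))), for 0.5 s.
At the end, for the whole second after the job is handed in: Flaps upright (each beyond 1.38 rad); platform on its stop (sunk over 18 mm) under the balls alone; every ball in the tray or in a trough; every trough upright (within 0.12 rad) and at rest on the paper (its centre over the sheet) (all of step 1 and value of joint pan above 0.018 m and velocity of joint pan below 0.01 m/s and ((x of ball_a1 in the frame of tray_floor between -0.066 and 0.066 m and y of ball_a1 in the frame of tray_floor between -0.066 and 0.066 m and z of ball_a1 in the frame of tray_floor between 0.005 and 0.06 m) or distance between ball_a1 and trough_a_c below 0.066 m or distance between ball_a1 and trough_b_c below 0.066 m or distance between ball_a1 and trough_c_c below 0.066 m) and ((x of ball_a2 in the frame of tray_floor between -0.066 and 0.066 m and y of ball_a2 in the frame of tray_floor between -0.066 and 0.066 m and z of ball_a2 in the frame of tray_floor between 0.005 and 0.06 m) or distance between ball_a2 and trough_a_c below 0.066 m or distance between ball_a2 and trough_b_c below 0.066 m or distance between ball_a2 and trough_c_c below 0.066 m) and ((x of ball_a3 in the frame of tray_floor between -0.066 and 0.066 m and y of ball_a3 in the frame of tray_floor between -0.066 and 0.066 m and z of ball_a3 in the frame of tray_floor between 0.005 and 0.06 m) or distance between ball_a3 and trough_a_c below 0.066 m or distance between ball_a3 and trough_b_c below 0.066 m or distance between ball_a3 and trough_c_c below 0.066 m) and ((x of ball_b1 in the frame of tray_floor between -0.066 and 0.066 m and y of ball_b1 in the frame of tray_floor between -0.066 and 0.066 m and z of ball_b1 in the frame of tray_floor between 0.005 and 0.06 m) or distance between ball_b1 and trough_a_c below 0.066 m or distance between ball_b1 and trough_b_c below 0.066 m or distance between ball_b1 and trough_c_c below 0.066 m) and ((x of ball_b2 in the frame of tray_floor between -0.066 and 0.066 m and y of ball_b2 in the frame of tray_floor between -0.066 and 0.066 m and z of ball_b2 in the frame of tray_floor between 0.005 and 0.06 m) or distance between ball_b2 and trough_a_c below 0.066 m or distance between ball_b2 and trough_b_c below 0.066 m or distance between ball_b2 and trough_c_c below 0.066 m) and ((x of ball_b3 in the frame of tray_floor between -0.066 and 0.066 m and y of ball_b3 in the frame of tray_floor between -0.066 and 0.066 m and z of ball_b3 in the frame of tray_floor between 0.005 and 0.06 m) or distance between ball_b3 and trough_a_c below 0.066 m or distance between ball_b3 and trough_b_c below 0.066 m or distance between ball_b3 and trough_c_c below 0.066 m) and ((x of ball_c1 in the frame of tray_floor between -0.066 and 0.066 m and y of ball_c1 in the frame of tray_floor between -0.066 and 0.066 m and z of ball_c1 in the frame of tray_floor between 0.005 and 0.06 m) or distance between ball_c1 and trough_a_c below 0.066 m or distance between ball_c1 and trough_b_c below 0.066 m or distance between ball_c1 and trough_c_c below 0.066 m) and ((x of ball_c2 in the frame of tray_floor between -0.066 and 0.066 m and y of ball_c2 in the frame of tray_floor between -0.066 and 0.066 m and z of ball_c2 in the frame of tray_floor between 0.005 and 0.06 m) or distance between ball_c2 and trough_a_c below 0.066 m or distance between ball_c2 and trough_b_c below 0.066 m or distance between ball_c2 and trough_c_c below 0.066 m) and ((x of ball_c3 in the frame of tray_floor between -0.066 and 0.066 m and y of ball_c3 in the frame of tray_floor between -0.066 and 0.066 m and z of ball_c3 in the frame of tray_floor between 0.005 and 0.06 m) or distance between ball_c3 and trough_a_c below 0.066 m or distance between ball_c3 and trough_b_c below 0.066 m or distance between ball_c3 and trough_c_c below 0.066 m) and angle between each of trough_a_c, trough_b_c, trough_c_c's own z axis and vertical below 0.12 rad and height (world z) of each of trough_a_c, trough_b_c, trough_c_c below 0.03 m and linear speed of each of trough_a, trough_b, trough_c below 0.03 m/s and x of trough_a_c in the frame of sheet between -0.2 and 0.2 m and y of trough_a_c in the frame of sheet between -0.22 and 0.22 m and x of trough_b_c in the frame of sheet between -0.2 and 0.2 m and y of trough_b_c in the frame of sheet between -0.22 and 0.22 m and x of trough_c_c in the frame of sheet between -0.2 and 0.2 m and y of trough_c_c in the frame of sheet between -0.22 and 0.22 m); the robot touches nothing.
It fails at once if with the platform already down on its stop, a trough that still holds all its balls is tipped (value of joint pan above 0.016 m and angle between trough_a_c's own z axis and vertical above 0.3 rad and distance between each of ball_a1, ball_a2, ball_a3 and trough_a_c below 0.066 m).
It fails at once if with the platform already down on its stop, a trough that still holds all its balls is tipped (value of joint pan above 0.016 m and angle between trough_b_c's own z axis and vertical above 0.3 rad and distance between each of ball_b1, ball_b2, ball_b3 and trough_b_c below 0.066 m).
It fails at once if with the platform already down on its stop, a trough that still holds all its balls is tipped (value of joint pan above 0.016 m and angle between trough_c_c's own z axis and vertical above 0.3 rad and distance between each of ball_c1, ball_c2, ball_c3 and trough_c_c below 0.066 m).
It fails at once if a finished door knob standing on the bench is knocked away (more than 50 mm) (distance of any of knob_1, knob_2, knob_3 from where it was at the start of the episode above 0.05 m).
Of ball_a2, ball_a3, ball_b2, ball_b3, ball_c2, ball_c3 only 3 to 6 are there at a start; the rules pass over those that are not, and their reading is None.
At some moment in a run one of trough_a, trough_b, trough_c may be knocked a few centimetres aside while the robot is not near it.
It also fails if it takes over 210 s, if anything falls off the work surface, if the arm or the gripper's body presses on something with over 40 N, if the wrist force passes 120 N, or if a joint passes its speed limit or range.

ROBOT

A 7-joint arm with a two-finger parallel gripper is mounted at the origin on the work surface. World frame = base frame: x ahead of the robot, y to its left, z up, the work surface at z = 0. Lengths are in mm, angles in rad, forces in N, time in s.
With the tool pointing down it reaches from about 425 to 875 mm from the base axis. Payload 4.7 kg.
Tool frame: the origin (TCP) lies at the very end of the fingers, on their centre line; the grasp point (between the pads) lies grasp_offset behind it (grasp_offset is the distance from the TCP to the grasp point, in mm); x points along the fingers, z is the direction in which the jaws open and shut, and the axes are right-handed (so a half turn about x gives the same grasp; the last joint's range is limited). The gripper opens to 87 mm and grips with 3 to 60 N. Pads are 19 mm wide; open, the fingers measure 117 mm over their backs; the gripper's body (75 mm by 190 mm) begins 51 mm behind the grasp point.
Start: joints at [-1.329, 0.321, -0.07, 1.45, 0.023, 1.371, -0.057], TCP at [146.819, 633.222, 222.587] pointing down, gripper open.
Joint ranges: [-2.86, 2.86], [-0.3, 2.09], [-1.38, 1.24], [0.06, 2.45], [-1.56, 4.7], [0.09, 2.05], [-2.69, 2.69]. Speed limits (rad/s): [2.57, 2.57, 3.14, 3.14, 3.14, 3.14, 3.14].

INTERFACE

Orientations are given as a 3x3 rotation matrix whose columns are the frame's x, y, z axes.
In Python, from bench import * gives the robot as it stands.
- The arm moves only by the tool servo_tool, never from a script. Its argument "deltas" is a list that holds one entry, the list of rows, each a list of 7 numbers: the shift along the tool's x, y, z in m, then the turn, a rotation vector about the tool's x, y, z in degrees, then the finger opening in m, from 0 to 0.087. A call has 1 to 20 rows; each row is the pose to reach, as a shift and turn from the pose commanded when the call began, along the tool's axes at that moment; what a row does not reach only later rows make up. A row lasts 1/8 s, in which the tool goes at most 62.5 mm and 10.7 degrees, less where a joint would pass 70% of its speed; a pose out of reach is approached as far as the arm can. A call with a gripper value outside its range is refused whole. The fingers move at their own pace and stop on an object; the grip force is fixed at half the most. Time passes only in rows, so rows that repeat a pose let the fingers close. It gives the time, the measured TCP pose, the force and the opening at its end, in the units of the state.
- get_state(): the state, without advancing time (a new reading comes with each control period).
- capture(name): name is "scene" or "top" or "wrist"; returns the picture (400x640x3 uint8, red, green, blue); there is no depth.
- calibration(name): a dict with "mtx" (3x3 intrinsics, pixels), "view" (4x4, takes a point from world to camera coordinates); the wrist camera has in their place "mount" (4x4, takes a point from camera to tool coordinates, whose origin is the TCP and whose axes are the tool frame's). Camera axes: x right, y down, z forward; pixel columns grow to the right and rows downward; lengths in mm; the calibration is good to about 2 mm. The wrist camera is an equidistant fisheye: a pixel r from the principal point sees the ray r / f radians off the axis. A picture is of the moment at which its call begins: read the wrist's pose just before it. calibration takes no time and is no camera call.
- job_done(): hands the job in, once; it reports no verdict.
The state is a dict: "clock": time; "joint_positions": joint angles; "dq": joint speeds; "joint_efforts": joint torques, N m; "position": TCP position; "ee_rot": TCP orientation; "wrist_force": force on the tool from outside, world axes, zero at the start; "ft_torque": the same for the moment, N m; "finger_gap": finger opening in mm.
Only numpy, scipy, OpenCV 4.12 (cv2) and the standard library are available. Lean on these libraries where they do the work, as an engineer would, in place of code of your own. Each camera call takes 0.05 s, during which the arm holds its last target.

## Working session

There is one attempt and no reset: what is moved stays moved. The work goes in short steps, Python scripts to look and compute and a tool call to move; the robot and the scene stay as the last step left them, time stands still between calls to the robot, and variables do not carry over. Pictures are saved under pics/ and viewed, and the job is handed in when it is done.

Besides the shell and the picture viewer there is one more tool, called as name(argument=value, ...), one argument or row to a line, values as JSON. servo_tool: Moves the arm, as the interface text tells. Its arguments: {"type":"object","properties":{"deltas":{"type":"array","items":{"type":"array","items":{"type":"array","items":{"type":"number"}}}}},"required":["deltas"]}

```bash
ls; mkdir -p pics; python3 - <<'E'
from bench import *
import cv2
s=get_state()
for k,v in s.items(): print(k,v)
for n in ["scene","top","wrist"]:
    cv2.imwrite(f"pics/{n}0.png",capture(n)[:,:,::-1])
    print(n,calibration(n))
E
```

```text
pics
clock 0.0
joint_positions [-1.32889166  0.32178854 -0.07008053  1.45165062  0.02262483  1.37077035
 -0.05693057]
dq [ 6.25855605e-05  3.80500317e-04  2.47459071e-04 -3.60855611e-04
 -1.24895413e-04  4.57247897e-04  5.97910982e-04]
joint_efforts [ 5.13352497e-04 -4.91285312e+01 -4.03651586e-01 -3.12528241e+01
 -6.38721278e-02  4.38306481e-02  1.87451633e-04]
position [146.73477799 632.67493215 221.49609074]
ee_rot [[-2.93666875e-04 -9.74164648e-01  2.25838777e-01]
 [-1.80637010e-03  2.25838935e-01  9.74162980e-01]
 [-9.99998325e-01 -1.21869015e-04 -1.82602330e-03]]
wrist_force [-0.20364868 -0.16241292 -0.40105801]
ft_torque [-0.02908909  0.00171394  0.00602647]
finger_gap 86.58433975276755
scene {'mtx': array([[402.62764283,   0.        , 319.44221275],
       [  0.        , 402.62764283, 202.47052787],
       [  0.        ,   0.        ,   1.        ]]), 'view': array([[-5.46695742e-01,  8.37331312e-01,  1.99570524e-04,
         2.49194000e+02],
       [ 6.35046790e-01,  4.14778983e-01, -6.51670139e-01,
        -2.82397061e+02],
       [-5.45746590e-01, -3.56138554e-01, -7.58502
[... 458 characters left out ...]
39e+02],
       [ 1.73999409e-01,  3.84395635e-02, -9.83995226e-01,
         9.05450582e+02],
       [ 0.00000000e+00,  0.00000000e+00,  0.00000000e+00,
         1.00000000e+00]])}
wrist {'mtx': array([[309.70691629,   0.        , 314.45172821],
       [  0.        , 309.70691629, 193.58023178],
       [  0.        ,   0.        ,   1.        ]]), 'mount': array([[-1.12171761e-03, -2.67525176e-01,  9.63550218e-01,
        -1.61637351e+02],
       [ 1.06763131e-03, -9.63550595e-01, -2.67524038e-01,
         7.34964742e+01],
       [ 9.99998801e-01,  7.28629958e-04,  1.36644992e-03,
         2.67577738e-02],
       [ 0.00000000e+00,  0.00000000e+00,  0.00000000e+00,
         1.00000000e+00]])}
```

```bash
python3 - <<'E'
import bench
print([n for n in dir(bench) if not n.startswith('_')])
print(getattr(bench,'grasp_offset',None))
E
```

```text
['MotionError', 'calibration', 'capture', 'get_state', 'grasp_offset', 'job_done']
18.700000000000003
```

View pics/scene0.png

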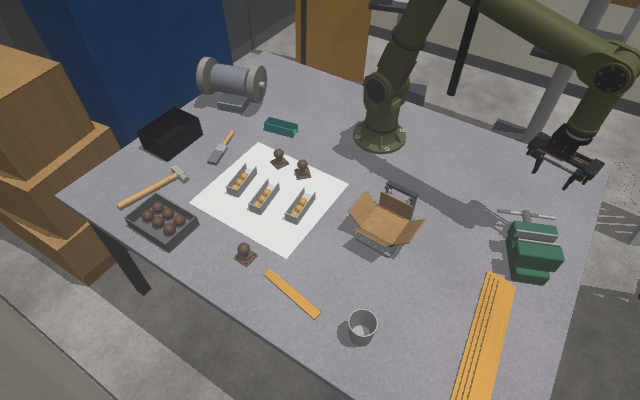

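View pics/top0.png

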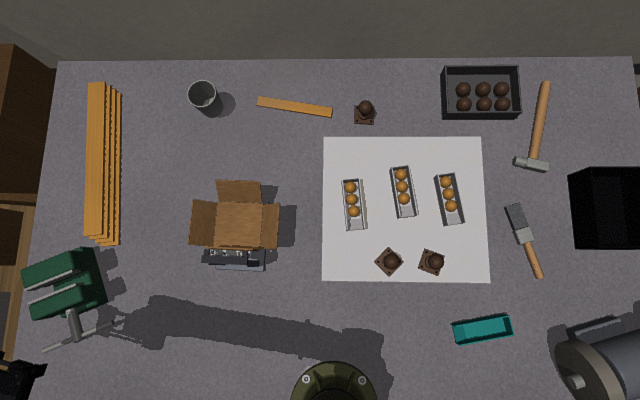

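View pics/wrist0.png

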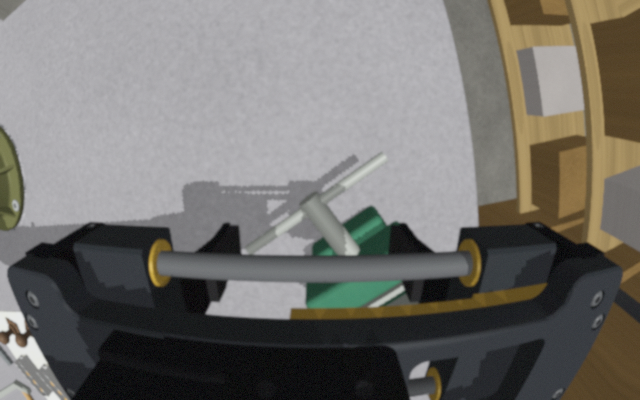

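```bash
python3 - <<'E'
import cv2
t=cv2.imread('pics/top0.png'); s=cv2.imread('pics/scene0.png')
cv2.imwrite('pics/c1.png',cv2.resize(t[165:285,175:310],None,fx=5,fy=5,interpolation=cv2.INTER_CUBIC))
cv2.imwrite('pics/c2.png',cv2.resize(t[130:290,315:495],None,fx=4.4,fy=3.7,interpolation=cv2.INTER_CUBIC)[:590])
cv2.imwrite('pics/c3.png',cv2.resize(s[170:265,335:435],None,fx=6,fy=6,interpolation=cv2.INTER_CUBIC))
E
```

```text
(no output)
```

View pics/c1.png

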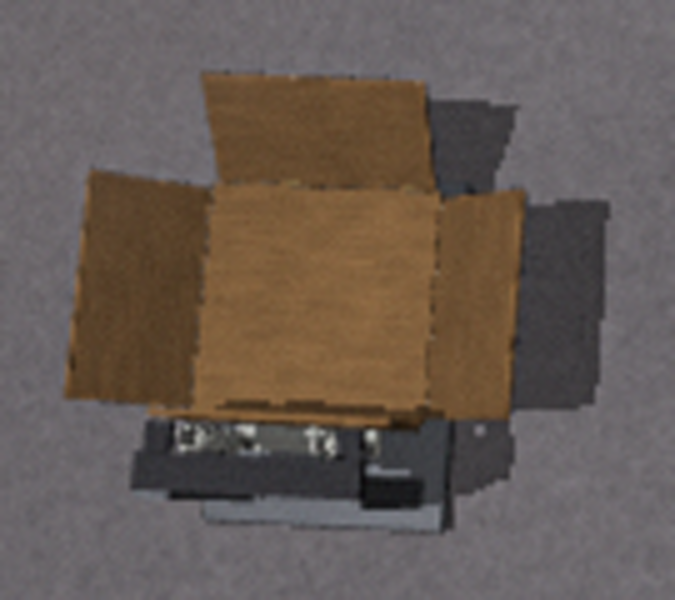

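View pics/c2.png

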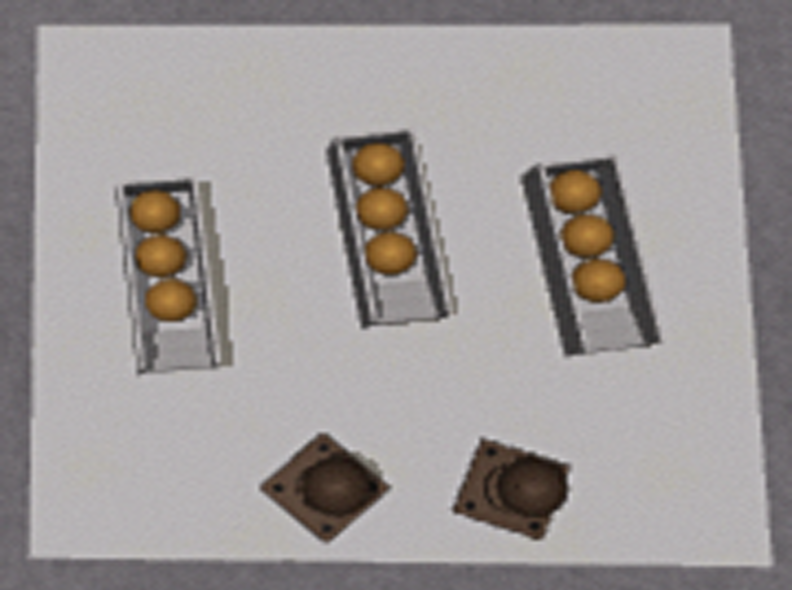

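View pics/c3.png

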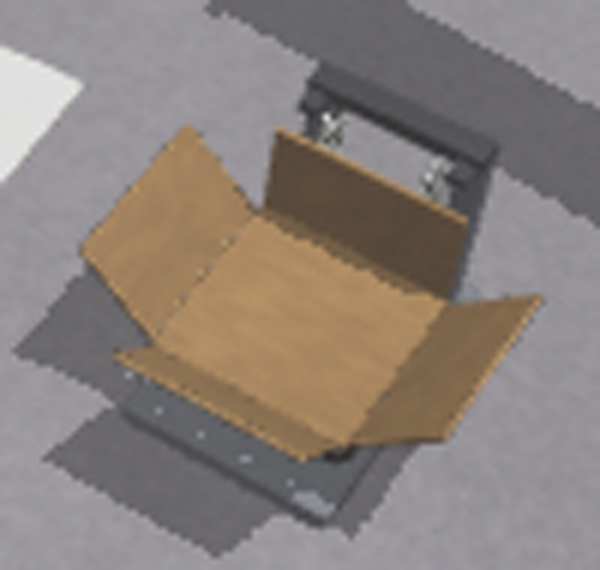

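```bash
cat > h.py <<'E'
import numpy as np
from bench import *
def ray(n,uv):
    c=calibration(n);K=c['mtx'];V=c['view'];R=V[:3,:3];o=-R.T@V[:3,3]
    d=R.T@np.linalg.inv(K)@np.array([uv[0],uv[1],1.]);return o,d/np.linalg.norm(d)
def onz(n,uv,z):
    o,d=ray(n,uv);return o+d*(z-o[2])/d[2]
def tri(a,b):
    o1,d1=ray('top',a);o2,d2=ray('scene',b)
    A=np.stack([d1,-d2],1);s=np.linalg.lstsq(A,o2-o1,rcond=None)[0]
    p,q=o1+s[0]*d1,o2+s[1]*d2
    return (p+q)/2,np.linalg.norm(p-q)
def proj(n,p):
    c=calibration(n);q=c['mtx']@(c['view'][:3,:3]@np.array(p,float)+c['view'][:3,3]);return q[:2]/q[2]
E
python3 - <<'E'
from h import *
np.set_printoptions(precision=1,suppress=True)
f1=lambda x,y:(175+x/5,165+y/5)
f2=lambda x,y:(315+x/4.4,130+y/3.7)
f3=lambda x,y:(335+x/6,170+y/6)
T={'FL':((213,184),(345,440)),'FR':((441,194),(155,338)),'NR':((428,405),(252,212)),'NL':((193,408),(447,300)),
'left near':((67,397),(540,296)),'left far':((92,170),(445,438)),'right near':((508,416),(185,127)),'right far':((524,191),(82,250)),
'far left':((203,72),(305,460)),'far right':((427,83),(117,355))}
for k,(a,b) in T.items():
    p,e=tri(f1(*a),f3(*b)); print(k,p,e,'z60',onz('top',f1(*a),60))
print('frame top',[onz('top',f1(*p),151) for p in [(135,488),(148,420),(440,430),(445,500)]])
for n,c in {'L':[(118,186),(193,180),(218,366),(138,374)],'M':[(330,142),(408,132),(447,317),(364,326)],'R':[(524,172),(612,158),(660,344),(567,355)]}.items():
    P=np.array([onz('top',f2(*q),42) for q in c]);m=P.mean(0);
    d=(P[0]+P[1]-P[2]-P[3])/2;w=(P[0]+P[3]-P[1]-P[2])/2
    print(n,m,'len',np.hypot(*d[:2]),'wid',np.hypot(*w[:2]),'yaw',np.arctan2(d[1],d[0])); print(P[:,:2].tolist())
print('sheet',[onz('top',f2(*p),2) for p in [(37,27),(728,24),(772,566),(30,556)]])
print('knobs base',[onz('top',f2(*p),4) for p in [(325,488),(513,488)]])
print('knobs top',[onz('top',f2(*p),50) for p in [(340,487),(535,487)]], onz('top',(364,112),8))
E
```

```text
FL [509.4 308.1  61. ] 3.7321772361067187 z60 [510.4 306.7  60. ]
FR [504.4 189.6  58.9] 6.403299472209836 z60 [505.8 186.6  60. ]
NR [395.3 191.8  58.6] 6.154132550106387 z60 [396.8 188.8  60. ]
NL [392.9 312.4  58.7] 4.961382241635094 z60 [394.1 309.7  60. ]
left near [396.  361.   99.3] 3.688949878520479 z60 [399.1 375.5  60. ]
left far [509.  357.2 100.5] 5.138257281208214 z60 [517.5 371.4  60. ]
right near [389.2 143.   95.8] 3.0916957492787827 z60 [391.6 147.6  60. ]
right far [500.1 139.4  96.8] 4.862086728764336 z60 [507.6 143.3  60. ]
far left [559.6 304.  100.5] 4.984355372918344 z60 [570.5 315.9  60. ]
far right [553.9 190.7  99.7] 7.005227056073261 z60 [564.9 196.4  60. ]
frame top [array([353., 303., 151.]), array([384. , 299.2, 151. ]), array([380.8, 163.5, 151. ]), array([349.3, 159.9, 151. ])]
L [508.5 -46.6  42. ] len 134.98898097169018 wid 46.38692279178048 yaw 0.0969262921418131
[[573.3837779241748, -17.446277075568883], [577.9330935789867, -62.629091697621696], [444.2987609832578, -76.5963283885378], [438.30733784187316, -29.60604905149229]]
M [ 543.2 -177.9   42. ] len 134.7464342878209 wid 48.36224498735246 yaw 0.1348043451357278
[[606.2118063297487, -145.3356895548725], [613.7041127927291, -192.31159891744562], [479.77769020744216, -211.28487013477033], [473.0902951817964, -162.5812987997548]]
R [ 523.6 -296.8   42. ] len 133.43448633497098 wid 54.10482450188827 yaw 0.152334766194593
[[584.3297375583584, -260.4258492699358], [594.7168577885903, -313.00179145088816], [461.6766894769205, -333.9846784782598], [453.59141462397685, -279.93933405371496]]
sheet [array([707.8,  34.6,   2. ]), array([ 709.4, -403.9,    2. ]), array([ 310.2, -404.5,    2. ]), array([311.3,  34.1,   2. ])]
knobs base [array([ 361.2, -142.9,    4. ]), array([ 362.5, -254.7,    4. ])]
knobs top [array([ 361.4, -145. ,   50. ]), array([ 362.7, -255.5,   50. ])] [780.8 -80.2   8. ]
```

```bash
cat >> h.py <<'E'
from scipy.spatial.transform import Rotation as Ro
def Rt(yaw_deg,tilt_deg=0):
    """tool down; jaw z at world angle yaw_deg; then tilt: tool x swings toward world dir perpendicular (jaw dir -90deg), i.e. away from robot for jaw~+y"""
    a=np.radians(yaw_deg); z=np.array([np.cos(a),np.sin(a),0]); x=np.array([0,0,-1.]); y=np.cross(z,x)
    R=np.stack([x,y,z],1)
    return Ro.from_rotvec(-z*np.radians(tilt_deg)).as_matrix()@R
def plan(*targets):
    s=get_state();p=s['position'];R=s['ee_rot']
    print('t',round(s['clock'],2),'at',np.round(p,1),'gap',round(s['finger_gap'],1),'F',np.round(s['wrist_force'],1))
    for P,Rg in targets:
        d=R.T@(np.array(P,float)-p)/1000
        w=np.degrees(Ro.from_matrix(R.T@(R if Rg is None else Rg)).as_rotvec())
        print(np.round(d,4).tolist(),np.round(w,1).tolist())
E
python3 - <<'E'
from h import *
plan(([453,415,222],Rt(87.7)),([453,415,75],Rt(87.7)),([452,335,75],Rt(87.7)),([452,328,75],Rt(87.7)))
print(Rt(87.7,40).round(2))
E
```

```text
t 0.15 at [146.7 632.8 221.7] gap 87.2 F [-0.8  0.8  0.6]
[-0.0, -0.3476, -0.143] [-10.7, -0.1, -0.0]
[0.147, -0.3476, -0.1428] [-10.7, -0.1, -0.0]
[0.1471, -0.3646, -0.221] [-10.7, -0.1, -0.0]
[0.1471, -0.3662, -0.2278] [-10.7, -0.1, -0.0]
[[ 0.64 -0.77  0.04]
 [-0.03  0.03  1.  ]
 [-0.77 -0.64  0.  ]]
```

servo_tool(
  deltas=[
    [[0,-0.3476,-0.143,-10.7,0,0,0.0],[0,-0.3476,-0.143,-10.7,0,0,0.0],[0,-0.3476,-0.143,-10.7,0,0,0.0],[0,-0.3476,-0.143,-10.7,0,0,0.0],[0,-0.3476,-0.143,-10.7,0,0,0.0],[0,-0.3476,-0.143,-10.7,0,0,0.0],[0,-0.3476,-0.143,-10.7,0,0,0.0],[0,-0.3476,-0.143,-10.7,0,0,0.0],[0.05,-0.3476,-0.143,-10.7,0,0,0.0],[0.1,-0.3476,-0.143,-10.7,0,0,0.0],[0.147,-0.3476,-0.143,-10.7,0,0,0.0],[0.147,-0.3476,-0.143,-10.7,0,0,0.0],[0.147,-0.3476,-0.143,-10.7,0,0,0.0],[0.147,-0.3476,-0.143,-10.7,0,0,0.0]],
  ],
)

```text
clock: 1.9
position: [454.2, 417.2, 78.5]
ee_rot: [[0.003, -0.999, 0.04], [0.004, 0.04, 0.999], [-1.0, -0.003, 0.004]]
wrist_force: [0.4, 0.5, 0.2]
finger_gap: 0.4
```

```bash
python3 - <<'E'
from h import *
import cv2
plan(([453,380,75],Rt(87.7)),([452,335,75],Rt(87.7)),([452,329,75],Rt(87.7)))
cv2.imwrite('pics/s1.png',capture('scene')[100:330,300:500,::-1].repeat(3,0)[:600].repeat(3,1))
E
```

```text
t 1.9 at [454.2 417.2  78.5] gap 0.4 F [0.4 0.5 0.2]
[0.0033, -0.0003, -0.0373] [-0.0, 0.2, 0.2]
[0.0032, -0.0011, -0.0823] [-0.0, 0.2, 0.2]
[0.0031, -0.0014, -0.0883] [-0.0, 0.2, 0.2]
```

View pics/s1.png

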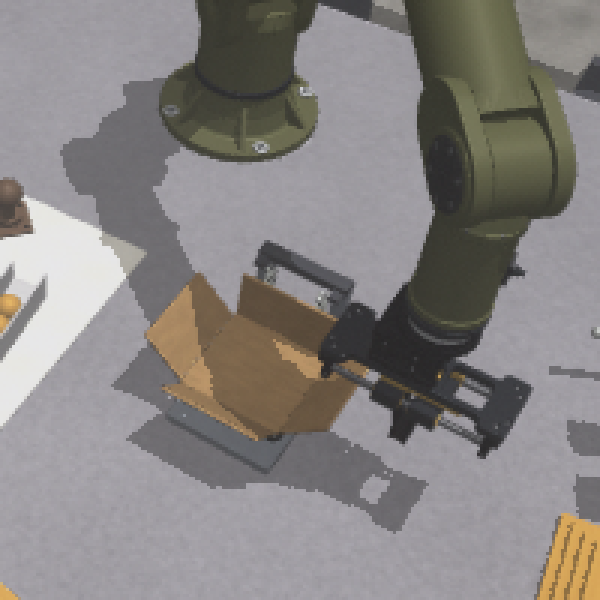

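servo_tool(
  deltas=[
    [[0.001,0,-0.015,0,0,0,0],[0.001,0,-0.03,0,0,0,0],[0.001,0,-0.04,0,0,0,0],[0.001,0,-0.05,0,0,0,0],[0.001,0,-0.06,0,0,0,0],[0.001,-0.001,-0.07,0,0,0,0],[0.001,-0.001,-0.078,0,0,0,0],[0.001,-0.001,-0.084,0,0,0,0],[0.001,-0.001,-0.088,0,0,0,0],[0.001,-0.001,-0.088,0,0,0,0],[0.001,-0.001,-0.088,0,0,0,0]],
  ],
)

```text
clock: 3.32
position: [450.7, 327.3, 74.4]
ee_rot: [[0.0, -0.999, 0.041], [-0.0, 0.041, 0.999], [-1.0, -0.0, -0.0]]
wrist_force: [-0.6, 1.7, 1.7]
finger_gap: 0.8
```

```bash
python3 - <<'E'
from h import *
import cv2
plan(([452,329,75],Rt(87.7)))
cv2.imwrite('pics/s2.png',capture('scene')[130:280,320:460,::-1].repeat(4,0)[:600].repeat(4,1))
cv2.imwrite('pics/t2.png',capture('top')[150:280,170:310,::-1].repeat(4,0)[:600].repeat(4,1))
E
```

```text
t 3.33 at [450.7 327.3  74.4] gap 0.8 F [-0.6  1.7  1.7]
[-0.0006, -0.0013, 0.0017] [-0.1, -0.0, 0.0]
```

View pics/s2.png

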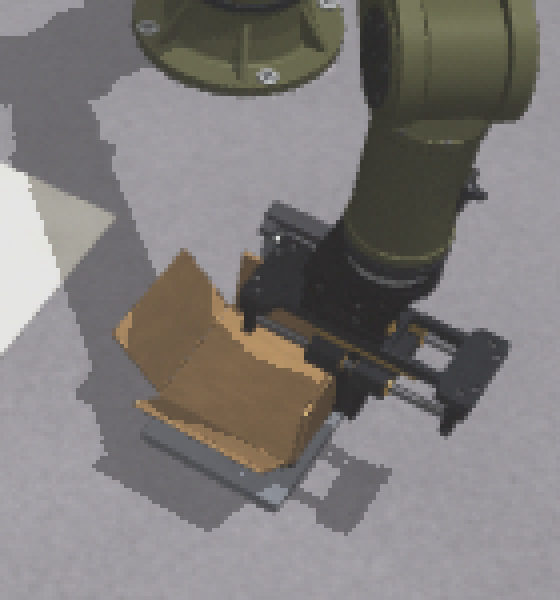

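View pics/t2.png

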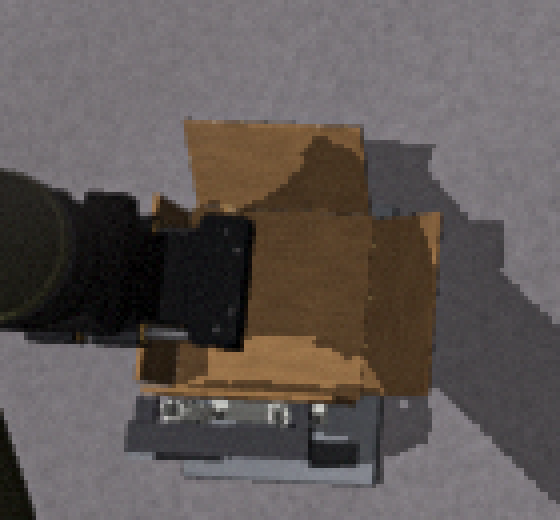

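```bash
python3 - <<'E'
from h import *
R=Rt(87.7)
plan(([454,365,75],R),([454,365,165],R),([595,246,165],R),([595,246,75],R))
E
```

```text
t 3.42 at [450.5 327.3  74.2] gap 0.4 F [0.4 1.8 1.6]
[-0.0008, -0.0019, 0.0378] [-0.0, -0.0, -0.0]
[-0.0908, -0.0019, 0.0378] [-0.0, -0.0, -0.0]
[-0.0908, -0.1477, -0.0754] [-0.0, -0.0, -0.0]
[-0.0008, -0.1477, -0.0753] [-0.0, -0.0, -0.0]
```

servo_tool(
  deltas=[
    [[0,-0.002,0.038,0,0,0,0.0],[-0.04,-0.002,0.038,0,0,0,0.0],[-0.091,-0.002,0.038,0,0,0,0.0],[-0.091,-0.148,-0.075,0,0,0,0.0],[-0.091,-0.148,-0.075,0,0,0,0.0],[-0.091,-0.148,-0.075,0,0,0,0.0],[-0.091,-0.148,-0.075,0,0,0,0.0],[-0.091,-0.148,-0.075,0,0,0,0.0],[-0.045,-0.148,-0.075,0,0,0,0.0],[0.0,-0.148,-0.075,0,0,0,0.0],[0.0,-0.148,-0.075,0,0,0,0.0],[0.0,-0.148,-0.075,0,0,0,0.0]],
  ],
)

```text
clock: 4.92
position: [595.5, 247.8, 76.1]
ee_rot: [[0.001, -0.999, 0.039], [0.001, 0.039, 0.999], [-1.0, -0.001, 0.001]]
wrist_force: [-0.0, -0.0, -0.5]
finger_gap: 0.5
```

```bash
python3 - <<'E'
from h import *
import cv2
R=Rt(87.7)
plan(([526,246,75],R))
cv2.imwrite('pics/s3.png',capture('scene')[130:280,320:460,::-1].repeat(4,0)[:600].repeat(4,1))
cv2.imwrite('pics/t3.png',capture('top')[150:280,170:310,::-1].repeat(4,0)[:600].repeat(4,1))
E
```

```text
t 4.92 at [595.5 247.8  76.1] gap 0.5 F [-0.  -0.  -0.5]
[0.001, 0.0694, -0.0045] [0.0, 0.1, 0.1]
```

View pics/s3.png

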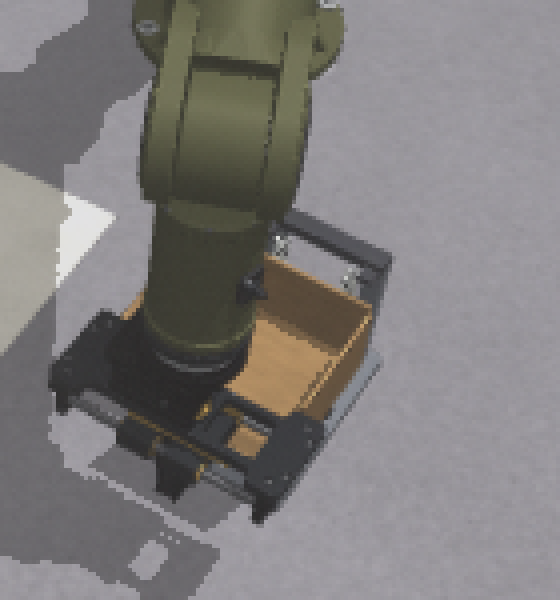

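View pics/t3.png

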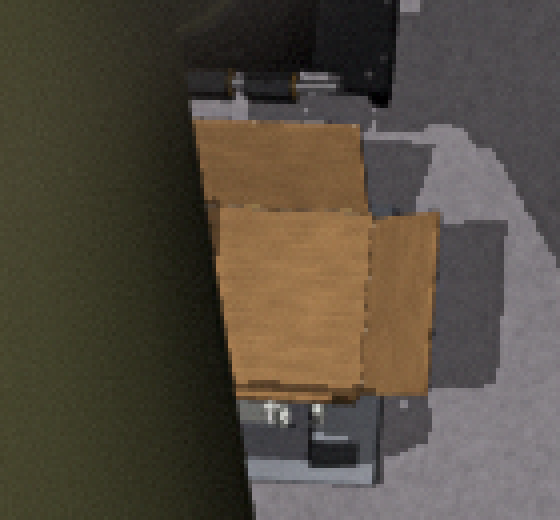

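servo_tool(
  deltas=[
    [[0.001,0.015,0,0,0,0,0],[0.001,0.025,-0.001,0,0,0,0],[0.001,0.035,-0.001,0,0,0,0],[0.001,0.045,-0.002,0,0,0,0],[0.001,0.054,-0.002,0,0,0,0],[0.001,0.062,-0.002,0,0,0,0],[0.001,0.068,-0.002,0,0,0,0],[0.001,0.07,-0.002,0,0,0,0],[0.001,0.07,-0.002,0,0,0,0],[0.001,0.07,-0.002,0,0,0,0]],
  ],
)

```text
clock: 6.28
position: [524.5, 247.1, 72.9]
ee_rot: [[-0.002, -0.999, 0.041], [-0.001, 0.041, 0.999], [-1.0, 0.002, -0.001]]
wrist_force: [-0.3, 0.3, 0.0]
finger_gap: 0.4
```

```bash
python3 - <<'E'
from h import *
import cv2
R=Rt(87.7)
plan(([522,246,75],R))
cv2.imwrite('pics/s4.png',capture('scene')[130:280,320:460,::-1].repeat(4,0)[:600].repeat(4,1))
cv2.imwrite('pics/t4.png',capture('top')[150:280,170:310,::-1].repeat(4,0)[:600].repeat(4,1))
E
```

```text
t 6.28 at [524.5 247.1  72.9] gap 0.4 F [-0.3  0.3  0. ]
[-0.0021, 0.0025, -0.0012] [-0.0, -0.0, -0.1]
```

View pics/t4.png

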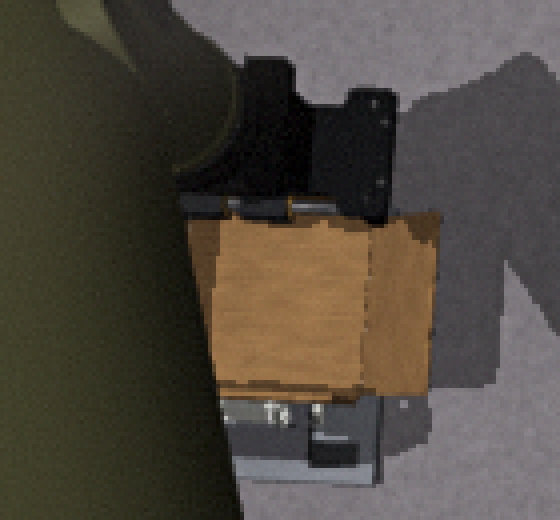

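View pics/s4.png

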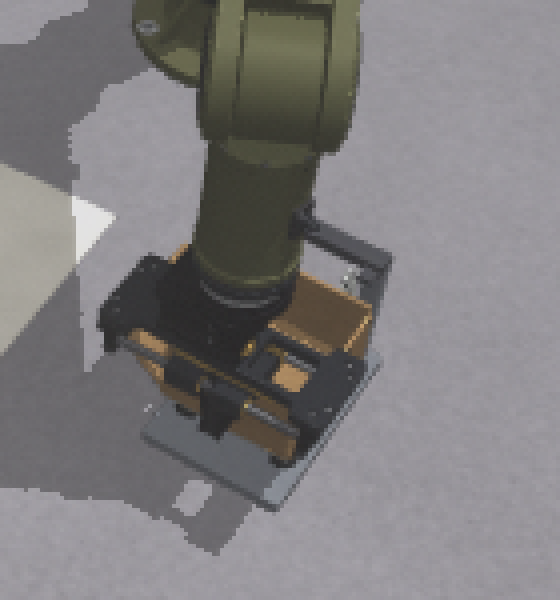

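```bash
python3 - <<'E'
from h import *
R=Rt(87.7)
plan(([552,246,75],R),([552,246,165],R),([445,90,165],R),([445,90,75],R))
E
```

```text
t 6.38 at [524.6 247.1  72.9] gap 0.5 F [ 0.4 -0.  -0. ]
[-0.0022, -0.0274, 0.0] [-0.1, -0.0, -0.1]
[-0.0922, -0.0273, -0.0001] [-0.1, -0.0, -0.1]
[-0.0919, 0.0733, -0.1603] [-0.1, -0.0, -0.1]
[-0.0019, 0.0731, -0.1603] [-0.1, -0.0, -0.1]
```

servo_tool(
  deltas=[
    [[0,-0.028,0,0,0,0,0.0],[-0.045,-0.028,0,0,0,0,0.0],[-0.092,-0.028,0,0,0,0,0.0],[-0.092,-0.028,0,0,0,0,0.0],[-0.092,0.073,-0.16,0,0,0,0.0],[-0.092,0.073,-0.16,0,0,0,0.0],[-0.092,0.073,-0.16,0,0,0,0.0],[-0.092,0.073,-0.16,0,0,0,0.0],[-0.045,0.073,-0.16,0,0,0,0.0],[0.0,0.073,-0.16,0,0,0,0.0],[0.0,0.073,-0.16,0,0,0,0.0],[0.0,0.073,-0.16,0,0,0,0.0]],
  ],
)

```text
clock: 7.88
position: [446.8, 91.1, 74.5]
ee_rot: [[0.001, -0.999, 0.04], [0.0, 0.04, 0.999], [-1.0, -0.001, 0.0]]
wrist_force: [-0.1, -0.1, -0.2]
finger_gap: 0.5
```

```bash
python3 - <<'E'
from h import *
import cv2
R=Rt(87.7)
plan(([447,172,75],R))
cv2.imwrite('pics/s5.png',capture('scene')[130:280,320:460,::-1].repeat(4,0)[:600].repeat(4,1))
cv2.imwrite('pics/t5.png',capture('top')[150:280,170:310,::-1].repeat(4,0)[:600].repeat(4,1))
E
```

```text
t 7.88 at [446.8  91.1  74.5] gap 0.5 F [-0.1 -0.1 -0.2]
[-0.0005, 0.003, 0.0808] [-0.0, 0.0, 0.1]
```

View pics/t5.png

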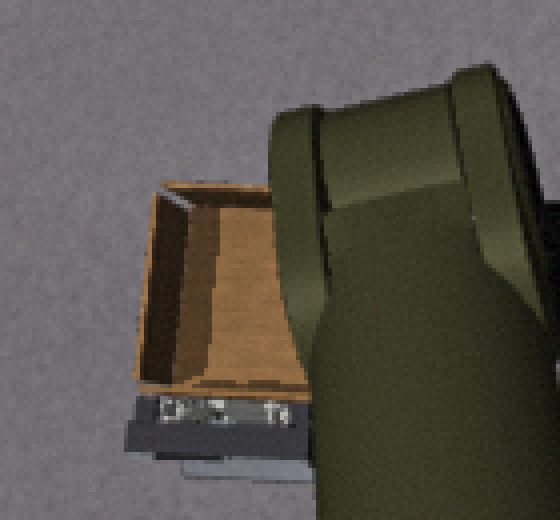

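View pics/s5.png

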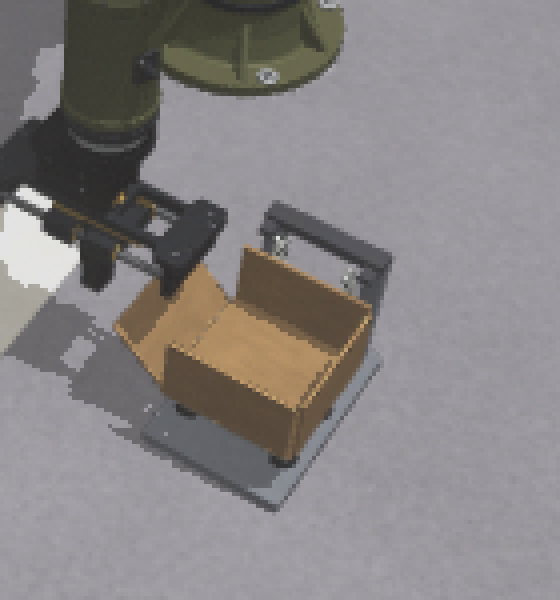

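servo_tool(
  deltas=[
    [[0,0,0.015,0,0,0,0],[0,0.001,0.03,0,0,0,0],[0,0.001,0.04,0,0,0,0],[0,0.001,0.05,0,0,0,0],[0,0.001,0.06,0,0,0,0],[0,0.002,0.068,0,0,0,0],[0,0.002,0.075,0,0,0,0],[0,0.002,0.08,0,0,0,0],[0,0.002,0.081,0,0,0,0],[0,0.002,0.081,0,0,0,0]],
  ],
)

```text
clock: 9.22
position: [446.8, 171.7, 73.3]
ee_rot: [[-0.0, -0.999, 0.041], [0.0, 0.041, 0.999], [-1.0, 0.0, 0.0]]
wrist_force: [0.3, -0.6, 0.2]
finger_gap: 0.4
```

```bash
python3 - <<'E'
from h import *
R=Rt(87.7)
plan(([445,130,75],R),([445,130,165],R),([520,0,165],R))
E
```

```text
t 9.22 at [446.8 171.7  73.3] gap 0.4 F [ 0.3 -0.6  0.2]
[-0.0017, 0.0001, -0.0418] [-0.0, 0.0, -0.0]
[-0.0917, 0.0002, -0.0417] [-0.0, 0.0, -0.0]
[-0.0918, -0.0801, -0.1686] [-0.0, 0.0, -0.0]
```

servo_tool(
  deltas=[
    [[0,0,-0.042,0,0,0,0.0],[-0.045,0,-0.042,0,0,0,0.04],[-0.09,0,-0.05,0,0,0,0.087],[-0.14,-0.04,-0.11,0,0,0,0.087],[-0.14,-0.08,-0.17,0,0,0,0.087],[-0.14,-0.08,-0.22,0,0,0,0.087],[-0.14,-0.08,-0.22,0,0,0,0.087],[-0.14,-0.08,-0.22,0,0,0,0.087]],
  ],
)

```text
clock: 10.22
position: [517.8, -51.9, 213.1]
ee_rot: [[-0.001, -0.999, 0.043], [0.001, 0.043, 0.999], [-1.0, 0.001, 0.001]]
wrist_force: [0.7, 0.3, -0.0]
finger_gap: 62.3
```

```bash
python3 - <<'E'
from h import *
import cv2
s=capture('scene');t=capture('top')
cv2.imwrite('pics/s6.png',cv2.resize(s[160:270,330:430,::-1],None,fx=5.4,fy=5.4,interpolation=cv2.INTER_CUBIC))
cv2.imwrite('pics/t6.png',cv2.resize(t[180:280,190:290,::-1],None,fx=5.5,fy=5.5,interpolation=cv2.INTER_CUBIC))
cv2.imwrite('pics/tf6.png',t[:,:,::-1])
plan()
E
```

```text
t 10.32 at [517.7 -49.3 212.9] gap 70.4 F [-0.1  0.2 -0.6]
```

View pics/s6.png

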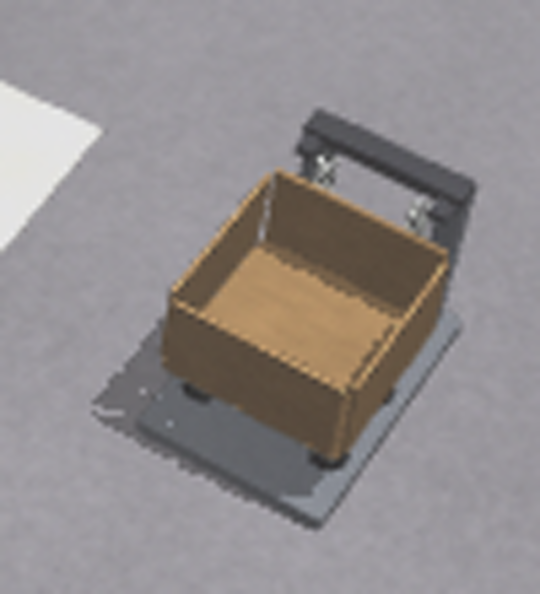

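View pics/t6.png

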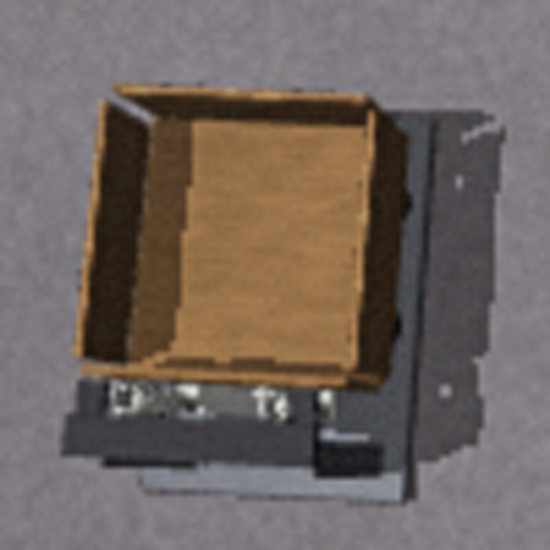

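View pics/tf6.png

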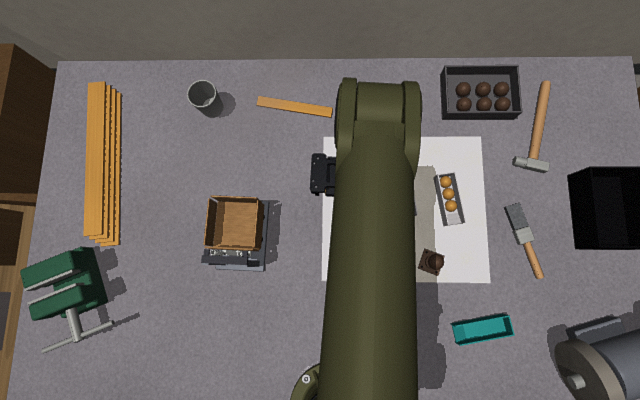

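```bash
python3 - <<'E'
from h import *
np.set_printoptions(precision=1,suppress=True)
f=lambda x,y:(190+x/5.5,180+y/5.5); g=lambda x,y:(330+x/5.4,160+y/5.4)
C=np.array([451,249.5]);a=-0.04;X=np.array([np.cos(a),np.sin(a)]);Y=np.array([-np.sin(a),np.cos(a)])
for n,p in {'Lfar':(105,103),'Lnear':(80,355),'Fl':(115,87),'Fr':(370,97),'Rfar':(373,103),'Rnear':(352,375),'wallR':(385,383),'wallL':(80,372)}.items():
    q=onz('top',f(*p),125)[:2]-C; print(n,q@X,q@Y)
for n,p in {'Lfar':(348,388),'Lnear':(447,255),'Fr':(168,297),'Rnear':(275,178),'frameL':(475,188),'frameR':(318,110)}.items():
    z=151 if 'frame' in n else 125
    q=onz('scene',g(*p),z)[:2]-C; print('s',n,q@X,q@Y)
E
```

```text
Lfar 53.24637259210268 58.787634662239654
Lnear -57.78039010134986 57.81965781539668
Fl 60.630681857225966 55.07891935652113
Fr 61.22890472056814 -59.047154750543584
Rfar 58.60761627299636 -60.60215616709269
Rnear -60.42491917647504 -61.4484227338623
wallR -63.11272887816364 -76.0041858180146
wallL -65.05993842533623 57.018261926407305
s Lfar 58.54162322109625 61.10710001626571
s Lnear -61.65612344891035 61.888104310372796
s Fr 61.12550750641132 -55.67481425087284
s Rnear -56.140065539248134 -51.41990257251683
s frameL -95.51751689252767 58.007558025412756
s frameR -97.83441988326608 -48.657123309149874
```

```bash
python3 - <<'E'
from h import *
import cv2
plan()
cv2.imwrite('pics/w7.png',capture('wrist')[:,:,::-1])
s=capture('scene'); cv2.imwrite('pics/s7.png',cv2.resize(s[130:260,180:360,::-1],None,fx=4,fy=4,interpolation=cv2.INTER_CUBIC))
E
```

```text
t 10.32 at [517.7 -49.3 212.9] gap 70.4 F [-0.1  0.2 -0.6]
```

View pics/w7.png

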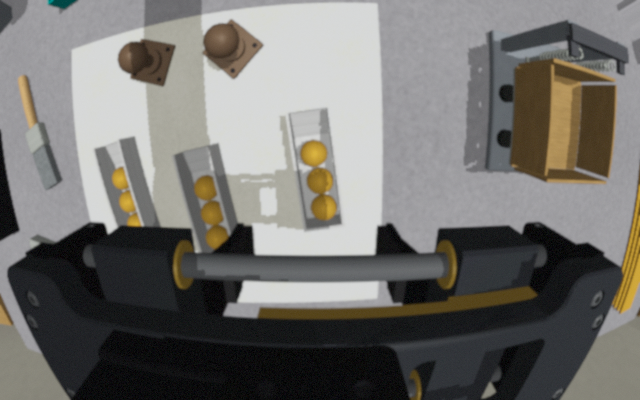

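View pics/s7.png

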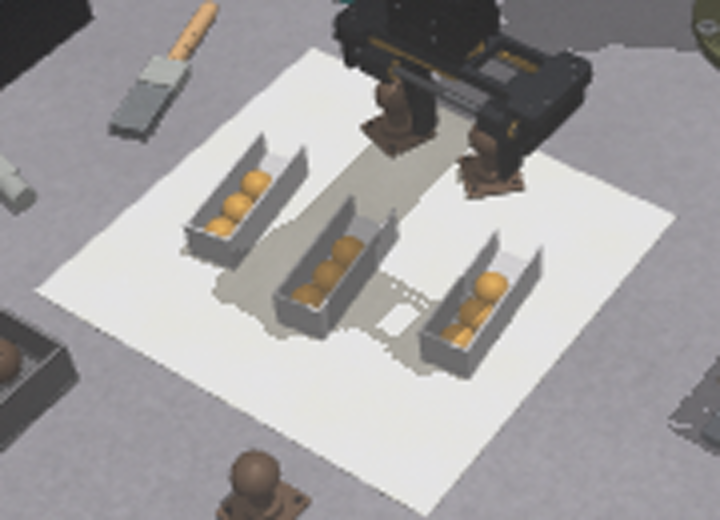

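```bash
python3 - <<'E'
from h import *
g=lambda x,y:(180+x/4,130+y/4)
for n,c in {'L':[(421,324),(470,347),(544,247),(497,230)],'M':[(275,288),(323,305),(399,212),(352,196)]}.items():
    P=np.array([onz('scene',g(*q),42)[:2] for q in c]);d=(P[0]+P[1]-P[2]-P[3])/2;w=P[0]+P[3]-P[1]-P[2]
    print(n,P.round(1).tolist(),P.mean(0),np.hypot(*d),np.arctan2(d[1],d[0]),np.hypot(*w)/2)
plan(([514,-46,150],Rt(95.5)),([514,-46,8],Rt(95.5)))
E
```

```text
L [[574.7, -62.5], [572.4, -12.8], [442.6, -23.3], [448.6, -70.2]] [509.5717977  -42.20357746] 128.25118700933623 0.0712398544498813 48.50692079812666
M [[611.6, -193.6], [603.9, -146.2], [479.0, -157.7], [486.4, -206.0]] [ 545.23850728 -175.8695111 ] 125.63910585166326 0.0951782216142606 48.41221941963221
t 10.43 at [517.8 -49.1 213.1] gap 78.3 F [ 0.8 -0.2  0.6]
[0.0631, 0.0038, 0.0029] [-7.6, 0.1, -0.0]
[0.2051, 0.0037, 0.0028] [-7.6, 0.1, -0.0]
```

servo_tool(
  deltas=[
    [[0.06,0.004,0.005,-7.6,0,0,0.087],[0.12,0.004,0.005,-7.6,0,0,0.087],[0.17,0.004,0.005,-7.6,0,0,0.087],[0.205,0.004,0.005,-7.6,0,0,0.087],[0.205,0.004,0.005,-7.6,0,0,0.087],[0.205,0.004,0.005,-7.6,0,0,0.087],[0.205,0.004,0.005,-7.6,0,0,0.02],[0.205,0.004,0.005,-7.6,0,0,0.02],[0.205,0.004,0.005,-7.6,0,0,0.02],[0.205,0.004,0.005,-7.6,0,0,0.02],[0.205,0.004,0.005,-7.6,0,0,0.02],[0.205,0.004,0.005,-7.6,0,0,0.02],[0.205,0.004,0.005,-7.6,0,0,0.02],[0.205,0.004,0.005,-7.6,0,0,0.02]],
  ],
)

```text
clock: 12.18
position: [514.3, -46.6, 8.6]
ee_rot: [[0.0, -0.996, -0.091], [-0.0, -0.091, 0.996], [-1.0, -0.0, -0.0]]
wrist_force: [-0.6, 0.0, 1.5]
finger_gap: 47.8
```

```bash
python3 - <<'E'
from h import *
import cv2
plan()
s=capture('scene'); cv2.imwrite('pics/s8.png',cv2.resize(s[130:260,180:360,::-1],None,fx=4,fy=4,interpolation=cv2.INTER_CUBIC))
print(get_state()['joint_positions'].round(2))
E
```

```text
t 12.18 at [514.3 -46.6   8.6] gap 47.8 F [-0.6  0.   1.5]
[-0.38  0.27  0.46  2.01 -0.16  0.89  1.83]
```

View pics/s8.png

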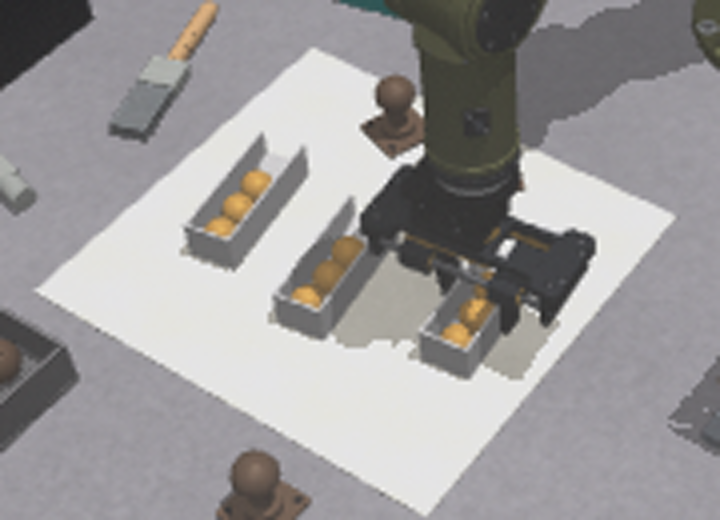

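```bash
cat >> h.py <<'E'
C=np.array([451,250.5]);_a=-0.04;X=np.array([np.cos(_a),np.sin(_a)]);Y=np.array([-np.sin(_a),np.cos(_a)])
def pour(th,lipx,lipz,gx=-73,gz=-11.7,yaw=87.7,ty=0):
    t=np.radians(th);c,s=np.cos(t),np.sin(t)
    Gx=lipx-(gx*c-gz*s);Gz=lipz-(gx*s+gz*c)
    Tx=Gx+18.7*s;Tz=Gz-18.7*c
    p=C+X*Tx+Y*ty
    return ([p[0],p[1],Tz],Rt(yaw,th))
E
python3 - <<'E'
from h import *
R=Rt(95.5)
plan(([514,-46,165],R),([545,110,165],Rt(91)),([540,247,165],Rt(87.7)),pour(0,10,160))
E
```

```text
t 12.22 at [514.2 -46.6   8.6] gap 47.8 F [-1.3  0.   2.1]
[-0.1564, 0.0002, 0.0006] [-0.3, 0.0, -0.0]
[-0.1564, -0.0449, 0.1531] [4.2, 0.0, -0.0]
[-0.1564, -0.0525, 0.29] [7.5, 0.0, -0.0]
[-0.1444, -0.0465, 0.2907] [7.5, 0.0, -0.0]
```

servo_tool(
  deltas=[
    [[-0.01,0,0,0,0,0,0.02],[-0.03,0,0,0,0,0,0.02],[-0.06,0,0,0,0,0,0.02],[-0.095,0,0,0,0,0,0.02],[-0.13,0,0.01,0,0,0,0.02],[-0.156,-0.005,0.03,1,0,0,0.02],[-0.156,-0.015,0.06,2,0,0,0.02],[-0.156,-0.025,0.09,3,0,0,0.02],[-0.156,-0.035,0.12,4,0,0,0.02],[-0.156,-0.04,0.155,5,0,0,0.02],[-0.156,-0.045,0.19,6,0,0,0.02],[-0.156,-0.045,0.22,6.5,0,0,0.02],[-0.156,-0.046,0.25,7,0,0,0.02],[-0.156,-0.046,0.275,7.5,0,0,0.02],[-0.156,-0.046,0.29,7.5,0,0,0.02],[-0.156,-0.046,0.29,7.5,0,0,0.02],[-0.156,-0.046,0.29,7.5,0,0,0.02]],
  ],
)

```text
clock: 14.35
position: [533.8, 244.7, 164.4]
ee_rot: [[-0.0, -0.999, 0.041], [-0.001, 0.041, 0.999], [-1.0, 0.0, -0.001]]
wrist_force: [-0.1, -0.8, -4.0]
finger_gap: 48.0
```

```bash
python3 - <<'E'
from h import *
import cv2
plan(pour(0,10,160),pour(10,10,148),pour(20,10,140),pour(25,10,132),pour(30,10,125),pour(40,10,115),pour(50,10,108))
s=capture('scene'); cv2.imwrite('pics/s9.png',cv2.resize(s[130:280,300:460,::-1],None,fx=4,fy=4,interpolation=cv2.INTER_CUBIC))
t=capture('top'); cv2.imwrite('pics/t9.png',cv2.resize(t[120:280,170:330,::-1],None,fx=3.7,fy=3.7,interpolation=cv2.INTER_CUBIC))
print(get_state()['joint_positions'].round(2))
E
```

```text
t 14.35 at [533.8 244.7 164.4] gap 48.0 F [-0.1 -0.8 -4. ]
[0.0114, -0.0, 0.0025] [-0.0, -0.1, -0.0]
[0.0106, -0.0001, 0.0025] [-0.0, -0.1, -10.0]
[0.006, 0.002, 0.0025] [-0.0, -0.1, -20.0]
[0.0079, 0.0039, 0.0025] [-0.0, -0.1, -25.0]
[0.009, 0.0063, 0.0025] [-0.0, -0.1, -30.0]
[0.0079, 0.0126, 0.0025] [-0.0, -0.1, -40.0]
[0.005, 0.0207, 0.0024] [-0.0, -0.1, -50.0]
[-0.73  0.22  0.29  1.7  -0.07  1.23  1.11]
```

View pics/s9.png

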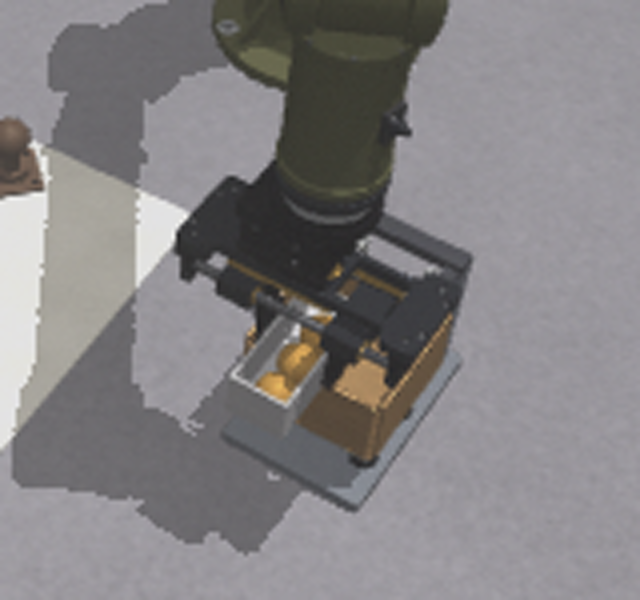

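View pics/t9.png

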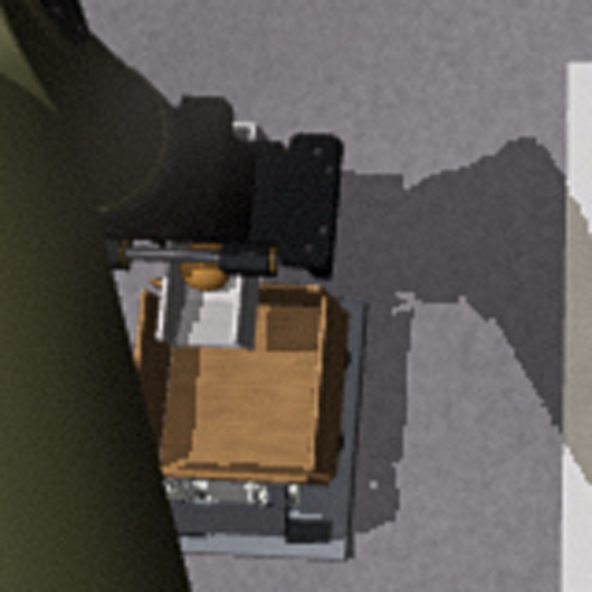

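servo_tool(
  deltas=[
    [[0.011,0,0.001,0,0,-5,0.02],[0.011,0,0.002,0,0,-10,0.02],[0.008,0.001,0.002,0,0,-15,0.02],[0.006,0.002,0.002,0,0,-20,0.02],[0.007,0.003,0.002,0,0,-23,0.02],[0.008,0.004,0.002,0,0,-25,0.02],[0.008,0.005,0.002,0,0,-27,0.02],[0.009,0.006,0.002,0,0,-30,0.02],[0.009,0.006,0.002,0,0,-30,0.02],[0.009,0.006,0.002,0,0,-30,0.02],[0.009,0.006,0.002,0,0,-30,0.02],[0.009,0.006,0.002,0,0,-30,0.02],[0.009,0.006,0.002,0,0,-30,0.02]],
  ],
)

```text
clock: 16.08
position: [527.8, 248.7, 155.7]
ee_rot: [[0.5, -0.865, 0.04], [-0.02, 0.034, 0.999], [-0.866, -0.5, 0.0]]
wrist_force: [-0.4, 0.3, -2.0]
finger_gap: 47.9
```

```bash
python3 - <<'E'
from h import *
import cv2
plan(pour(30,10,125),pour(35,10,120),pour(40,10,115),pour(45,10,110),pour(50,10,108))
s=capture('scene'); cv2.imwrite('pics/s10.png',cv2.resize(s[130:280,300:460,::-1],None,fx=4,fy=4,interpolation=cv2.INTER_CUBIC))
t=capture('top'); cv2.imwrite('pics/t10.png',cv2.resize(t[120:280,170:330,::-1],None,fx=3.7,fy=3.7,interpolation=cv2.INTER_CUBIC))
print(get_state()['joint_positions'].round(2))
E
```

```text
t 16.07 at [527.8 248.7 155.7] gap 47.9 F [-0.4  0.3 -2. ]
[0.0001, 0.0002, -0.0013] [0.0, 0.0, 0.0]
[-0.0019, 0.0023, -0.0013] [0.0, 0.0, -5.0]
[-0.004, 0.0051, -0.0013] [0.0, 0.0, -10.0]
[-0.006, 0.0084, -0.0013] [0.0, 0.0, -15.0]
[-0.0105, 0.0107, -0.0013] [0.0, 0.0, -20.0]
[-0.9  -0.06  0.19  2.12  0.54  0.75  0.49]
```

View pics/s10.png

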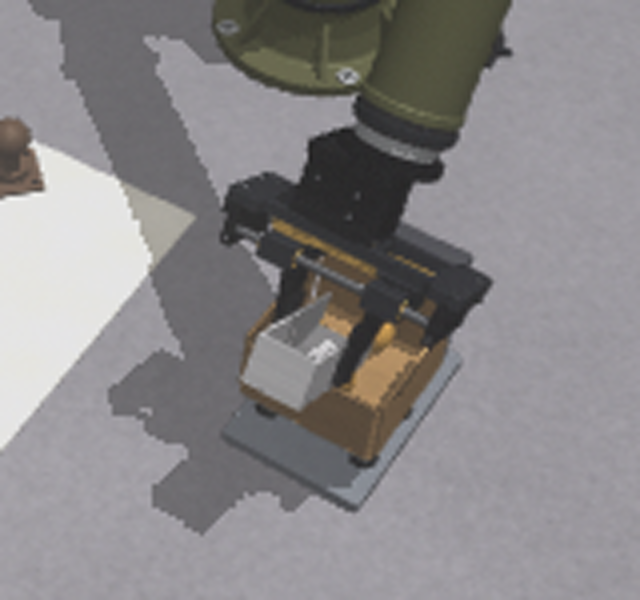

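View pics/t10.png

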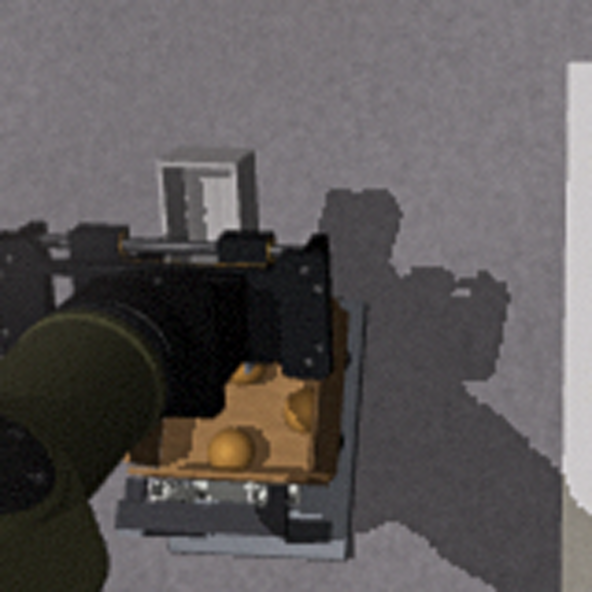

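```bash
python3 - <<'E'
from h import *
plan(pour(20,10,150),pour(10,10,165),pour(0,10,175),([545,110,175],Rt(91)),([514,-46,150],Rt(95.5)),([514,-46,60],Rt(95.5)))
E
```

```text
t 16.18 at [527.7 248.7 155.5] gap 47.9 F [ 0.7 -0.2 -2.1]
[-0.009, -0.0102, -0.0013] [0.0, 0.0, 10.0]
[-0.01, -0.0132, -0.0013] [0.0, 0.0, 20.0]
[-0.0076, -0.0117, -0.0013] [0.0, 0.0, 30.0]
[-0.0055, -0.0295, -0.1379] [-3.2, -0.9, 30.0]
[0.0038, 0.0046, -0.295] [-7.6, -2.0, 29.9]
[0.0817, 0.0495, -0.295] [-7.6, -2.0, 29.9]
```

servo_tool(
  deltas=[
    [[-0.009,-0.01,-0.001,0,0,8,0.02],[-0.01,-0.013,-0.001,0,0,17,0.02],[-0.009,-0.013,-0.001,0,0,25,0.02],[-0.008,-0.012,-0.001,0,0,30,0.02],[-0.007,-0.018,-0.04,-1,0,30,0.02],[-0.006,-0.024,-0.09,-2,-1,30,0.02],[-0.0055,-0.0295,-0.138,-3,-1,30,0.02],[-0.003,-0.02,-0.185,-4.5,-1.2,30,0.02],[0,-0.01,-0.235,-6,-1.6,30,0.02],[0.002,0,-0.275,-7,-2,30,0.02],[0.004,0.0046,-0.295,-7.6,-2,29.9,0.02],[0.03,0.02,-0.295,-7.6,-2,29.9,0.02],[0.055,0.035,-0.295,-7.6,-2,29.9,0.02],[0.082,0.0495,-0.295,-7.6,-2,29.9,0.02],[0.082,0.0495,-0.295,-7.6,-2,29.9,0.02],[0.082,0.0495,-0.295,-7.6,-2,29.9,0.02]],
  ],
)

```text
clock: 18.18
position: [515.1, -46.1, 60.9]
ee_rot: [[0.003, -0.995, -0.096], [-0.001, -0.096, 0.995], [-1.0, -0.003, -0.001]]
wrist_force: [0.6, 0.5, -0.4]
finger_gap: 47.5
```

```bash
python3 - <<'E'
from h import *
import cv2
plan(([514,-46,9],Rt(95.5)))
s=capture('scene'); cv2.imwrite('pics/s11.png',cv2.resize(s[120:280,200:440,::-1],None,fx=3,fy=3,interpolation=cv2.INTER_CUBIC))
E
```

```text
t 18.18 at [515.1 -46.1  60.9] gap 47.5 F [ 0.6  0.5 -0.4]
[0.0519, 0.0012, 0.0003] [0.0, -0.1, 0.1]
```

View pics/s11.png

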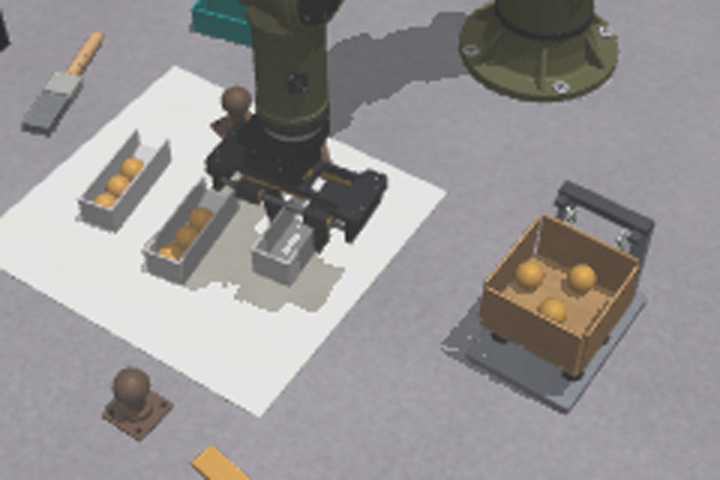

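servo_tool(
  deltas=[
    [[0.02,0.001,0,0,0,0,0.02],[0.038,0.001,0,0,0,0,0.02],[0.046,0.001,0,0,0,0,0.02],[0.05,0.001,0,0,0,0,0.02],[0.052,0.001,0,0,0,0,0.02],[0.052,0.001,0,0,0,0,0.02],[0.052,0.001,0,0,0,0,0.06],[0.052,0.001,0,0,0,0,0.087],[0.052,0.001,0,0,0,0,0.087],[0.052,0.001,0,0,0,0,0.087],[0.052,0.001,0,0,0,0,0.087],[0.02,0.001,0,0,0,0,0.087],[-0.04,0.001,0,0,0,0,0.087],[-0.1,0.001,0,0,0,0,0.087],[-0.12,0.001,0,0,0,0,0.087]],
  ],
)

```text
clock: 20.1
position: [515.2, -46.2, 184.1]
ee_rot: [[0.008, -0.995, -0.096], [0.001, -0.096, 0.995], [-1.0, -0.008, -0.0]]
wrist_force: [0.2, -0.2, -0.9]
finger_gap: 86.8
```

```bash
python3 - <<'E'
from h import *
import cv2
plan(([549,-177,130],Rt(97)),([549,-177,9],Rt(97)))
s=capture('scene'); cv2.imwrite('pics/s12.png',cv2.resize(s[130:260,180:360,::-1],None,fx=4,fy=4,interpolation=cv2.INTER_CUBIC))
E
```

```text
t 20.1 at [515.2 -46.2 184.1] gap 86.8 F [ 0.2 -0.2 -0.9]
[0.0542, -0.0207, -0.1334] [-1.5, -0.0, 0.4]
[0.1752, -0.0197, -0.1334] [-1.5, -0.0, 0.4]
```

View pics/s12.png

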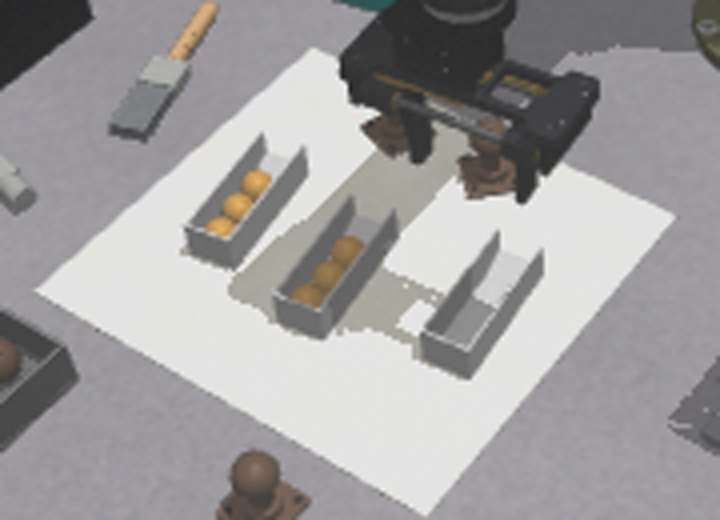

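servo_tool(
  deltas=[
    [[0.0,-0.007,-0.05,-0.5,0,0,0.087],[0.02,-0.014,-0.1,-1,0,0.2,0.087],[0.054,-0.021,-0.134,-1.5,0,0.4,0.087],[0.054,-0.021,-0.134,-1.5,0,0.4,0.087],[0.1,-0.02,-0.134,-1.5,0,0.4,0.087],[0.14,-0.02,-0.134,-1.5,0,0.4,0.087],[0.175,-0.02,-0.134,-1.5,0,0.4,0.087],[0.175,-0.02,-0.134,-1.5,0,0.4,0.087],[0.175,-0.02,-0.134,-1.5,0,0.4,0.087],[0.175,-0.02,-0.134,-1.5,0,0.4,0.02],[0.175,-0.02,-0.134,-1.5,0,0.4,0.02],[0.175,-0.02,-0.134,-1.5,0,0.4,0.02],[0.175,-0.02,-0.134,-1.5,0,0.4,0.02],[0.175,-0.02,-0.134,-1.5,0,0.4,0.02],[0.175,-0.02,-0.134,-1.5,0,0.4,0.02],[0.175,-0.02,-0.134,-1.5,0,0.4,0.02],[0.175,-0.02,-0.134,-1.5,0,0.4,0.02]],
  ],
)

```text
clock: 22.28
position: [546.0, -178.0, 5.0]
ee_rot: [[-0.006, -0.993, -0.122], [-0.002, -0.122, 0.993], [-1.0, 0.006, -0.001]]
wrist_force: [-0.5, -2.5, 0.8]
finger_gap: 48.3
```

```bash
python3 - <<'E'
from h import *
import cv2
plan(([549,-177,165],Rt(97)),([560,-50,165],Rt(95)),([550,110,165],Rt(91)),([534,247,165],Rt(87.7)))
s=capture('scene'); cv2.imwrite('pics/s13.png',cv2.resize(s[130:260,180:360,::-1],None,fx=4,fy=4,interpolation=cv2.INTER_CUBIC))
E
```

```text
t 22.27 at [ 546. -178.    5.] gap 48.3 F [-0.5 -2.5  0.8]
[-0.16, -0.0022, 0.0005] [-0.0, -0.1, -0.3]
[-0.1603, -0.0285, 0.1252] [2.0, -0.1, -0.3]
[-0.1606, -0.0381, 0.2852] [6.0, -0.1, -0.3]
[-0.1607, -0.0389, 0.4231] [9.3, -0.1, -0.3]
```

View pics/s13.png

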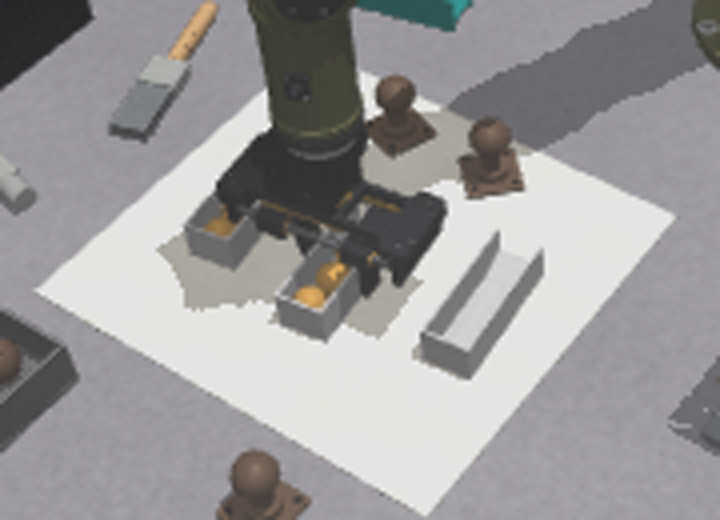

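servo_tool(
  deltas=[
    [[-0.01,0,0,0,0,0,0.02],[-0.03,0,0,0,0,0,0.02],[-0.06,0,0,0,0,0,0.02],[-0.095,0,0,0,0,0,0.02],[-0.13,-0.001,0.01,0,0,0,0.02],[-0.16,-0.008,0.03,0.5,0,0,0.02],[-0.16,-0.016,0.06,1,0,0,0.02],[-0.16,-0.022,0.095,1.5,0,0,0.02],[-0.16,-0.029,0.13,2,0,0,0.02],[-0.16,-0.032,0.17,3,0,0,0.02],[-0.16,-0.034,0.21,4,0,0,0.02],[-0.16,-0.036,0.25,5,0,0,0.02],[-0.16,-0.038,0.29,6,0,0,0.02],[-0.16,-0.038,0.33,7,0,0,0.02],[-0.16,-0.039,0.365,8,0,0,0.02],[-0.16,-0.039,0.395,9,0,0,0.02],[-0.16,-0.039,0.415,9.3,0,0,0.02],[-0.16,-0.039,0.423,9.3,0,0,0.02],[-0.16,-0.039,0.423,9.3,0,0,0.02],[-0.16,-0.039,0.423,9.3,0,0,0.02]],
  ],
)

```text
clock: 24.82
position: [534.5, 245.4, 164.5]
ee_rot: [[-0.006, -0.999, 0.042], [-0.002, 0.042, 0.999], [-1.0, 0.006, -0.002]]
wrist_force: [0.3, 0.3, -4.5]
finger_gap: 47.7
```

```bash
python3 - <<'E'
from h import *
import cv2
k=dict(gx=-70,gz=-8.7)
plan(pour(0,10,160,**k),pour(10,10,148,**k),pour(20,10,140,**k),pour(25,10,132,**k),pour(30,10,125,**k))
s=capture('scene'); cv2.imwrite('pics/s14.png',cv2.resize(s[130:280,300:460,::-1],None,fx=4,fy=4,interpolation=cv2.INTER_CUBIC))
t=capture('top'); cv2.imwrite('pics/t14.png',cv2.resize(t[120:280,170:330,::-1],None,fx=3.7,fy=3.7,interpolation=cv2.INTER_CUBIC))
E
```

```text
t 24.82 at [534.5 245.4 164.5] gap 47.7 F [ 0.3  0.3 -4.5]
[0.0145, 0.0035, 0.0017] [-0.1, -0.1, -0.3]
[0.0142, 0.0029, 0.0017] [-0.1, -0.1, -10.3]
[0.01, 0.0044, 0.0017] [-0.1, -0.2, -20.3]
[0.012, 0.0059, 0.0017] [-0.1, -0.2, -25.3]
[0.0132, 0.0079, 0.0017] [-0.1, -0.2, -30.3]
```

View pics/s14.png

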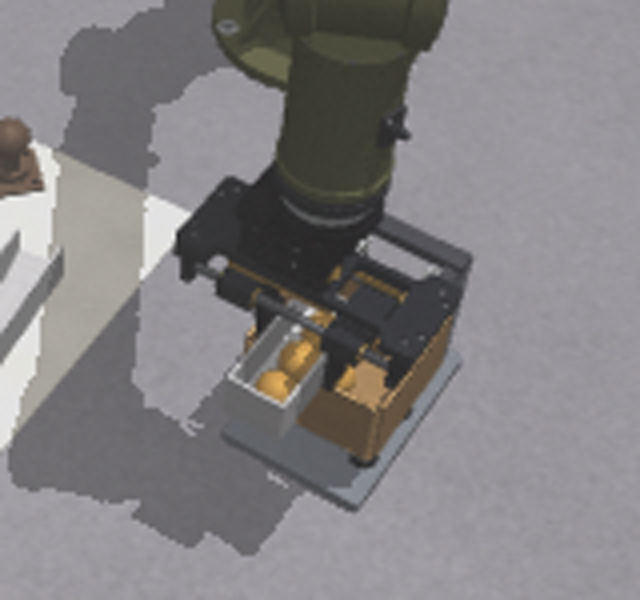

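View pics/t14.png

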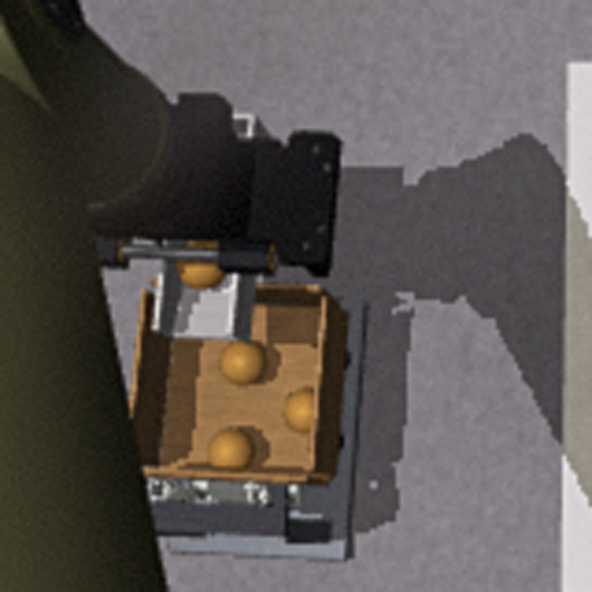

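servo_tool(
  deltas=[
    [[0.014,0.003,0.001,0,0,-5,0.02],[0.014,0.003,0.002,0,0,-10,0.02],[0.012,0.004,0.002,0,0,-15,0.02],[0.01,0.004,0.002,0,0,-20,0.02],[0.011,0.005,0.002,0,0,-23,0.02],[0.012,0.006,0.002,0,0,-25,0.02],[0.012,0.007,0.002,0,0,-27,0.02],[0.013,0.008,0.002,0,0,-30,0.02],[0.013,0.008,0.002,0,0,-30,0.02],[0.013,0.008,0.002,0,0,-30,0.02],[0.013,0.008,0.002,0,0,-30,0.02],[0.013,0.008,0.002,0,0,-30,0.02],[0.013,0.008,0.002,0,0,-30,0.02],[0.013,0.008,0.002,0,0,-30,0.02]],
  ],
)

```text
clock: 26.68
position: [526.0, 249.6, 151.4]
ee_rot: [[0.494, -0.868, 0.04], [-0.021, 0.034, 0.999], [-0.869, -0.495, -0.002]]
wrist_force: [-0.4, -0.5, -2.0]
finger_gap: 48.0
```

```bash
python3 - <<'E'
from h import *
import cv2
k=dict(gx=-70,gz=-8.7)
plan(pour(40,10,115,**k),pour(20,10,150,**k),pour(10,10,165,**k),pour(0,10,175,**k),([560,110,175],Rt(91)),([555,-50,160],Rt(95)),([546,-178,120],Rt(97)),([546,-178,55],Rt(97)))
s=capture('scene'); cv2.imwrite('pics/s15.png',cv2.resize(s[130:280,300:460,::-1],None,fx=4,fy=4,interpolation=cv2.INTER_CUBIC))
t=capture('top'); cv2.imwrite('pics/t15.png',cv2.resize(t[120:280,170:330,::-1],None,fx=3.7,fy=3.7,interpolation=cv2.INTER_CUBIC))
E
```

```text
t 26.68 at [526.  249.6 151.4] gap 48.0 F [-0.4 -0.5 -2. ]
[-0.0032, 0.0039, -0.0021] [0.1, -0.1, -10.3]
[-0.0093, -0.0101, -0.0021] [0.1, -0.1, 9.7]
[-0.011, -0.0128, -0.0021] [0.0, -0.1, 19.7]
[-0.0093, -0.011, -0.0021] [0.0, -0.1, 29.7]
[-0.0007, -0.0459, -0.1382] [-3.2, -0.9, 29.6]
[0.0132, -0.0395, -0.2982] [-7.1, -2.0, 29.6]
[0.0462, -0.0162, -0.4264] [-9.1, -2.5, 29.6]
[0.1027, 0.0159, -0.4263] [-9.1, -2.5, 29.6]
```

View pics/s15.png

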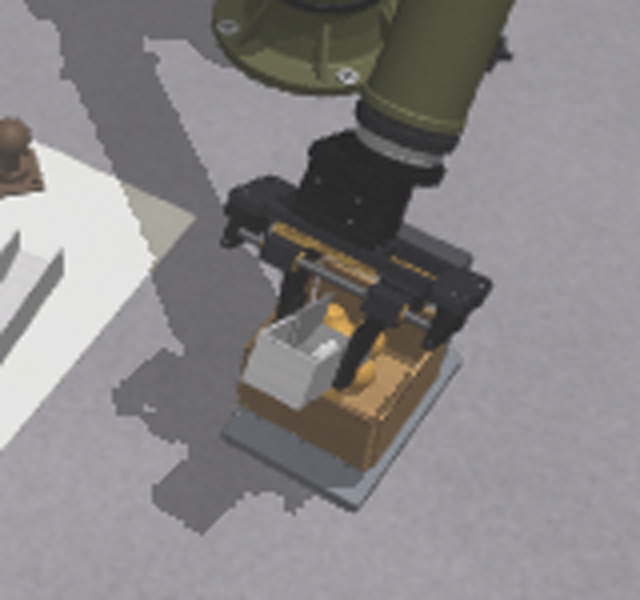

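View pics/t15.png

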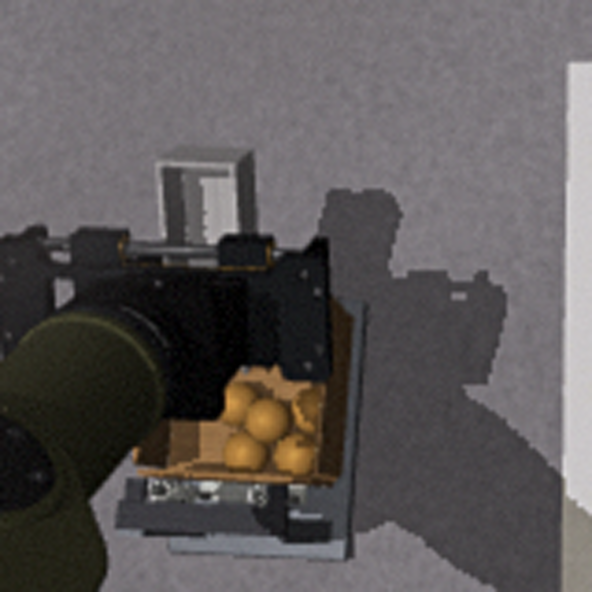

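servo_tool(
  deltas=[
    [[-0.009,-0.01,-0.002,0,0,8,0.02],[-0.011,-0.013,-0.002,0,0,17,0.02],[-0.01,-0.012,-0.002,0,0,25,0.02],[-0.009,-0.011,-0.002,0,0,29.7,0.02],[-0.007,-0.022,-0.045,-1,0,29.7,0.02],[-0.004,-0.034,-0.09,-2,-0.5,29.7,0.02],[-0.001,-0.046,-0.138,-3.2,-0.9,29.6,0.02],[0.002,-0.045,-0.18,-4,-1.2,29.6,0.02],[0.006,-0.043,-0.22,-5,-1.5,29.6,0.02],[0.01,-0.041,-0.26,-6,-1.8,29.6,0.02],[0.013,-0.0395,-0.298,-7.1,-2,29.6,0.02],[0.02,-0.033,-0.34,-7.6,-2.1,29.6,0.02],[0.03,-0.026,-0.38,-8.3,-2.3,29.6,0.02],[0.04,-0.02,-0.41,-9,-2.5,29.6,0.02],[0.046,-0.016,-0.4264,-9.1,-2.5,29.6,0.02],[0.065,-0.005,-0.4264,-9.1,-2.5,29.6,0.02],[0.085,0.006,-0.4264,-9.1,-2.5,29.6,0.02],[0.1027,0.016,-0.4263,-9.1,-2.5,29.6,0.02],[0.1027,0.016,-0.4263,-9.1,-2.5,29.6,0.02],[0.1027,0.016,-0.4263,-9.1,-2.5,29.6,0.02]],
  ],
)

```text
clock: 29.28
position: [546.5, -178.2, 55.6]
ee_rot: [[0.001, -0.992, -0.123], [-0.001, -0.123, 0.992], [-1.0, -0.001, -0.001]]
wrist_force: [-0.9, 0.7, -1.6]
finger_gap: 48.1
```

```bash
python3 - <<'E'
from h import *
import cv2
plan(([546,-178,5.5],Rt(97)))
s=capture('scene'); cv2.imwrite('pics/s16.png',cv2.resize(s[110:280,190:440,::-1],None,fx=3,fy=3,interpolation=cv2.INTER_CUBIC))
E
```

```text
t 29.27 at [ 546.5 -178.2   55.6] gap 48.1 F [-0.9  0.7 -1.6]
[0.0501, 0.0005, 0.0003] [0.1, -0.0, 0.0]
```

View pics/s16.png

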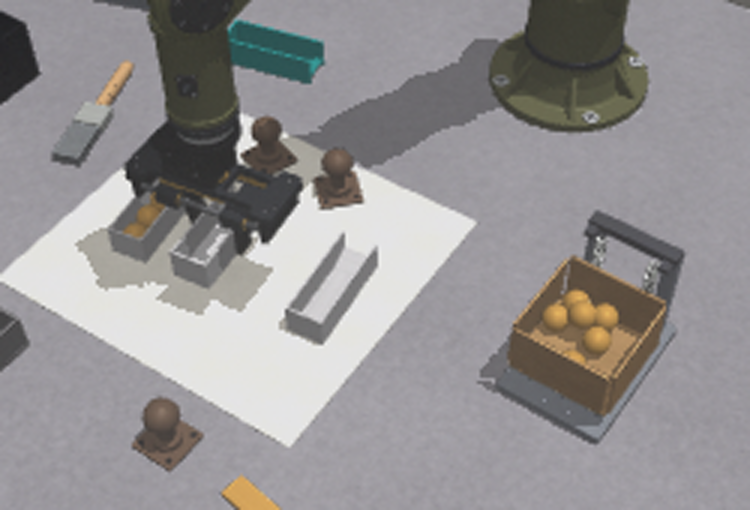

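servo_tool(
  deltas=[
    [[0.02,0,0,0,0,0,0.02],[0.038,0,0,0,0,0,0.02],[0.045,0,0,0,0,0,0.02],[0.048,0,0,0,0,0,0.02],[0.05,0,0,0,0,0,0.02],[0.05,0,0,0,0,0,0.02],[0.05,0,0,0,0,0,0.06],[0.05,0,0,0,0,0,0.087],[0.05,0,0,0,0,0,0.087],[0.05,0,0,0,0,0,0.087],[0.05,0,0,0,0,0,0.087],[0.02,0,0,0,0,0,0.087],[-0.04,0,0,0,0,0,0.087],[-0.1,0,0,0,0,0,0.087],[-0.15,0,0,0,0,0,0.087],[-0.15,0,0.06,0,0,0,0.087],[-0.15,0,0.12,0,0,0,0.087],[-0.15,0,0.18,0,0,0,0.087],[-0.15,0,0.23,0,0,0,0.087],[-0.15,0,0.23,0,0,0,0.087]],
  ],
)

```text
clock: 31.82
position: [516.9, 55.6, 204.8]
ee_rot: [[-0.001, -0.991, -0.131], [0.002, -0.131, 0.991], [-1.0, 0.001, 0.002]]
wrist_force: [-0.6, -0.9, -0.3]
finger_gap: 86.8
```

```bash
python3 - <<'E'
from h import *
import cv2
plan()
s=capture('scene'); cv2.imwrite('pics/s17.png',cv2.resize(s[110:280,190:440,::-1],None,fx=3,fy=3,interpolation=cv2.INTER_CUBIC))
t=capture('top'); cv2.imwrite('pics/t17.png',cv2.resize(t[120:300,180:500,::-1],None,fx=2.5,fy=2.5,interpolation=cv2.INTER_CUBIC))
cv2.imwrite('pics/z17.png',cv2.resize(s[160:270,345:430,::-1],None,fx=5.4,fy=5.4,interpolation=cv2.INTER_CUBIC))
E
```

```text
t 31.82 at [516.9  55.6 204.8] gap 86.8 F [-0.6 -0.9 -0.3]
```

View pics/s17.png

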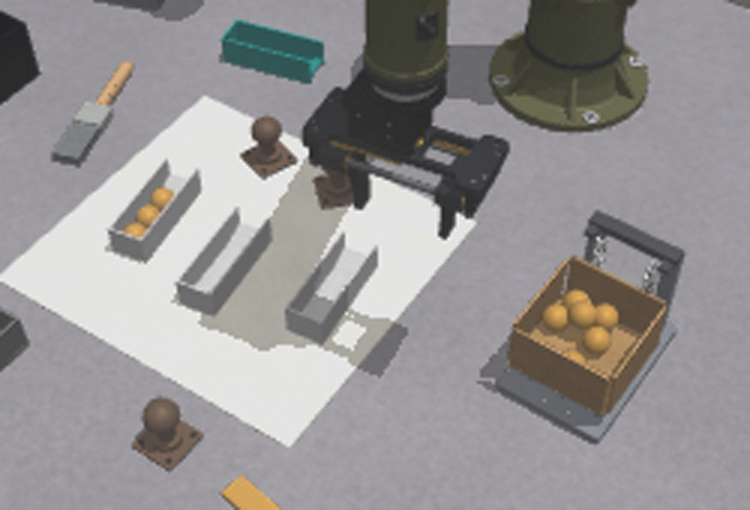

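View pics/t17.png

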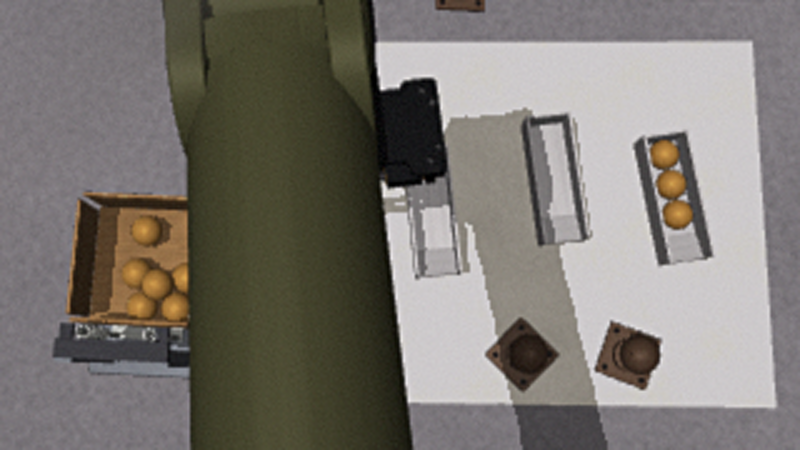

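View pics/z17.png

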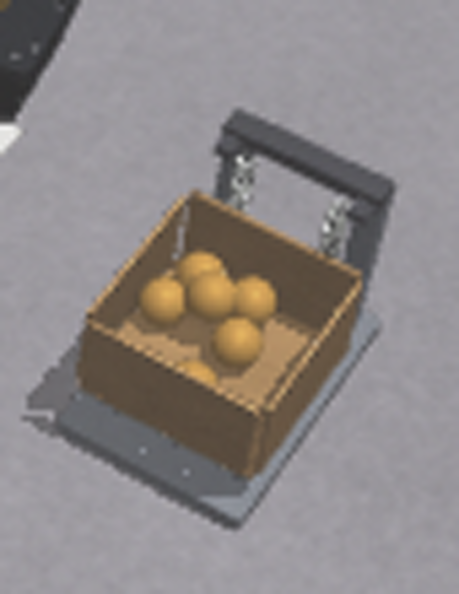

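```bash
python3 - <<'E'
from h import *
g=lambda x,y:(345+x/5.4,160+y/5.4)
for n,p in {'FR':(88,318),'FL':(266,410),'NL':(361,281),'NR':(193,193)}.items():
    q=onz('scene',g(*p),105)[:2]-C; print(n,(q@X).round(1),(q@Y).round(1))
E
```

```text
FR 59.7 -55.1
FL 57.9 62.3
NL -58.8 62.9
NR -61.9 -53.8
```

```bash
python3 - <<'E'
from h import *
print(job_done()); plan()
E
```

```text
the job is handed in; nothing more can be done
None
the job is handed in; nothing more can be done
```

I raised all three flaps of the tray. I then tipped the two troughs nearest it, three balls each, and set both back upright on the paper. The third trough, still holding its three balls, was left alone. I handed the job in at about 32 s of the 210 s allowed.

Last checks, from the pictures:
- **Balls:** all six tipped balls are in the tray, one resting on top of the others. None is on the bench.
- **Platform:** the wall top sits about 5 px lower than before pouring. The full 20 mm drop to the stop would give 4.7 px.
- **Flaps:** the top corners measured at the lowered height match upright flaps to within a few mm. The scene camera read about 4 mm off along y, the same before and after pouring.
- **Rest of the scene:** the three troughs stand upright on the paper. The knobs looked to be in their starting places, and the open gripper was clear of everything.

I measured the corners of the near pair of troughs in both cameras (up to about 4 mm apart), but judged the third trough and the knobs by eye. No check failed.

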